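Turn round the tumbler press

ROBOT

A 6-joint arm with a two-finger parallel gripper is mounted at the origin on the work surface. World frame = base frame: x ahead of the robot, y to its left, z up, the work surface at z = 0. Lengths are in m, angles in rad, forces in N, time in s.
With the tool pointing down it reaches from about 0.275 to 1 m from the base axis. Payload 8.4 kg.
Tool frame: the origin (TCP) lies midway between the tips of the shut fingers; the grasp point (between the pads) lies 19 mm behind it (arm.tcp_to_grasp is the distance from the TCP to the grasp point, in m); z points along the fingers, y is the direction in which the jaws open and shut (so a half turn about z gives the same grasp; the last joint's range is limited). The gripper opens to 85 mm and grips with 20 to 120 N. Pads are 22 mm wide; open, the fingers measure 114 mm over their backs; the gripper's body (76 mm by 85 mm) begins 54 mm behind the grasp point. The pads swing forward as they close: fully open they stand 13 mm farther back than shut.
Start: joints at [1.275, 0.353, 1.633, -0, 1.155, -0.002], TCP at [0.181, 0.598, 0.231] pointing down, gripper open.
Joint ranges: [-2.63, 2.63], [-0.92, 2.1], [0.06, 2.66], [-1.3, 4.44], [0, 2.69], [-3.02, 3.02]. Speed limits (rad/s): [2.22, 2.22, 2.79, 3.14, 3.14, 3.14].

INTERFACE

Orientations are given as a rotation vector (axis times angle).
In Python, from cell import arm gives the robot as it stands.
- The arm moves only by the shell command python3 -m pendant 'ROWS' [FORCE]. ROWS is JSON, a list of rows, each a list of 7 numbers: the turn, a rotation vector about the tool's x, y, z in units of 6 degrees (1.0 is 6 degrees), then the shift along the tool's x, y, z in units of 30 mm (1.0 is 30 mm), then the closure, from 0 (fully open) to 1 (shut). A call has 1 to 20 rows; each row is the pose to reach, as a shift and turn from the pose commanded when the call began, along the tool's axes at that moment; what a row does not reach only later rows make up. A row lasts 1/12 s, in which the tool goes at most 41.7 mm and 7.16 degrees, less where a joint would pass 70% of its speed; a pose out of reach is approached as far as the arm can. A call with a gripper value outside its range is refused whole. The fingers move at their own pace and stop on an object; FORCE is the grip in N (left out, the last holds). Time passes only in rows, so rows that repeat a pose let the fingers close. It gives the time, the measured TCP pose, the force and the opening at its end, in the units of the state.
- arm.get_obs(): the state, without advancing time (a new reading comes with each control period).
- arm.read_camera(name): name is "scene" or "top" or "wrist"; returns (picture, depth): 400x640x3 uint8, red, green, blue; 400x640 float32, m along the optical axis (not along the pixel's ray), 0 where there is no reading.
- arm.camera_params(name): a dict with "vertical_fov" (degrees; the focal length in pixels is half the picture's height over the tangent of half this angle, whatever the lens; pixels are square), "cx", "cy" (the principal point, pixels), "xyz" and "orientation" of the camera in the world; the wrist camera has in their place "tool_from_camera" (4x4, takes a point from camera to tool coordinates, whose origin is the TCP and whose axes are the flange's). Camera axes: x right, y down, z forward; pixel columns grow to the right and rows downward; lengths in m; the calibration is good to about 2 mm. A picture is of the moment at which its call begins: read the wrist's pose just before it. camera_params takes no time and is no camera call.
- arm.close_job(): hands the job in, once; it reports no verdict.
The state is a dict: "time_s": time; "joint_positions": joint angles; "qd": joint speeds; "joint_torque": joint torques, N m; "tool_pos": TCP position; "tcp_rot": TCP orientation; "force": force on the tool from outside, world axes, zero at the start; "ft_torque": the same for the moment, N m; "finger_gap": finger opening in m.
Only numpy, scipy, OpenCV 4.12 (cv2) and the standard library are available. Lean on these libraries where they do the work, as an engineer would, in place of code of your own. Each camera call takes 0.05 s, during which the arm holds its last target.

TASK

The pink tumbler in the press is done: lift the press's toggle handle over centre to release it, and lower the pink tumbler and every other colour-printed one into the turner, one to a station, either way round, until both spindle ends sit right down in their slots. Then lay the paper-wrapped white tumbler squarely in the press's saddle and swing the handle forward and down again until it is locked on it. Leave the mugs and the spray bottle standing.

Things in the scene. Friction and masses are not known exactly. Their poses are not given: they have to be found in the camera images.
- press: red tumbler press, fixed on the table; origin on the table under it; its x axis points from the saddle to the hinge and the red control box (away from the robot, more or less), y along the clamped tumbler's spindle. Base plate 235 x 200; control box 75 high, from 97 to 213 along +x
- press_saddle (a point): where the centre of a tumbler lies when it rests fully in the press: 70 above the table, 100 from the press origin along its -x. The saddle is two inclined pads, 90 long along y, under the body between the end plugs (10 mm of play each way along y); their edges reach up to 18 mm below this point and 24 mm to either side. The axes are those of the press
- handle_knob (a point): centre of the black ball knob (diameter 30) on the end of the press's toggle handle (steel bar 12 thick), 110 mm from the handle's pivot, whose axis runs along the press's y, 45 mm from the press origin along its +x and 135 above the table. Nothing stands beside or above the knob
- press_handle (a joint): toggle handle, rad: 0 = locked, pointing to the press's -x (over the jaw), 0.40 above level; grows as the knob is lifted, up and back, to 1.2 = fully open, upright. Over centre at 0.05: below it stays locked; beyond about 0.5 a spring swings handle and jaw open. To lock, push the knob forward and down (some 3 N) to the stop at 0
- press_jaw (a joint): upper jaw linked to the handle, rad: 0 = level, closed on the tumbler; 1.45 = standing up, about 105 mm behind the tumbler (towards the press's +x), its top 240 above the table, its face 67 mm from the tumbler's axis
- turner: three-station turner, fixed on the table; origin at its foot; the stations lie side by side along its x axis, spindles lie along its y. Plywood base 370 x 190; two aluminium cheeks 12 thick, 144 apart inside (18 mm more than over the end plugs), centred 78 to each side, 105 high, each with three open slots; grey motor housing 87 high beyond the last station, from 157 to 213 along +x
- station0 (a point): turner station 0: where the centre of a tumbler lies when both spindle ends rest on the floors of their slots, 75 above the table, 92 mm along -x of the turner. Slots 12 wide from their floor 70 above the table up to 88, then flaring to 36 wide at the top of the cheeks (105). The axes are those of the turner
- station1 (a point): turner station 1: where the centre of a tumbler lies when both spindle ends rest on the floors of their slots, 75 above the table, at the middle of the turner. Slots 12 wide from their floor 70 above the table up to 88, then flaring to 36 wide at the top of the cheeks (105). The axes are those of the turner
- station2 (a point): turner station 2: where the centre of a tumbler lies when both spindle ends rest on the floors of their slots, 75 above the table, 92 mm along +x of the turner. Slots 12 wide from their floor 70 above the table up to 88, then flaring to 36 wide at the top of the cheeks (105). The axes are those of the turner
- pink_mid (a point): centre of the pink printed tumbler: body 54 across, 110 long (grip it across), on a steel spindle 10 thick, 190 long, with two black eight-sided end plugs (58 over flats, 8 thick, just outside the body's ends; against rolling). The point is on the axis half-way along, 29 above the table when lying; its y axis runs along the spindle. 0.32 kg. At the start it is locked in the press.
- blue_mid (a point): centre of the blue printed tumbler: body 54 across, 110 long (grip it across), on a steel spindle 10 thick, 190 long, with two black eight-sided end plugs (58 over flats, 8 thick, just outside the body's ends; against rolling). The point is on the axis half-way along, 29 above the table when lying; its y axis runs along the spindle. 0.32 kg. Lies on the table, if present.
- green_mid (a point): centre of the green printed tumbler: body 54 across, 110 long (grip it across), on a steel spindle 10 thick, 190 long, with two black eight-sided end plugs (58 over flats, 8 thick, just outside the body's ends; against rolling). The point is on the axis half-way along, 29 above the table when lying; its y axis runs along the spindle. 0.32 kg. Lies on the table, if present.
- white_mid (a point): centre of the white tumbler (paper-wrapped, two brown tape bands): body 54 across, 110 long (grip it across), on a steel spindle 10 thick, 190 long, with two black eight-sided end plugs (58 over flats, 8 thick, just outside the body's ends; against rolling). The point is on the axis half-way along, 29 above the table when lying; its y axis runs along the spindle. 0.32 kg. Lies on the table.
- mug_a: white mug, 82 across, 95 high, standing; origin under its middle, z up; to be left standing
- mug_b: blue mug, 82 across, 95 high, standing; origin under its middle, z up; to be left standing
- mug_c: white mug, 82 across, 95 high, standing; origin under its middle, z up; to be left standing
- spray: white spray bottle, 52 across, 150 high, standing; origin under its middle, z up; to be left standing
There are look-alikes about, which are no part of the job. Leave any orange look-alike of the part that bears white_mid alone.

How it is judged:
On the way, in this order (a step that is already met when the one before it is completed fails the run):
1. the press is flipped open while the pink tumbler still lies in it (value of joint press_jaw above 1.2 rad and distance between pink_mid and press_saddle below 0.02 m), for 0.1 s.
2. the pink tumbler is out of the press and seated in a turner station (height (world z) of pink_mid between 0.072 and 0.078 m and angle between pink_mid's own y axis and vertical between 1.5458 and 1.5958 rad and (horizontal distance between pink_mid and station0 below 0.012 m or horizontal distance between pink_mid and station1 below 0.012 m or horizontal distance between pink_mid and station2 below 0.012 m)), for 0.3 s.
3. the white tumbler lies in the saddle and the handle is locked over it (x of white_mid in the frame of press_saddle between -0.005 and 0.005 m and y of white_mid in the frame of press_saddle between -0.013 and 0.013 m and z of white_mid in the frame of press_saddle between -0.004 and 0.004 m and angle between white_mid's own y axis and vertical between 1.5208 and 1.6208 rad and value of joint press_handle below 0.03 rad), for 0.3 s.
At the end, for the whole second after the job is handed in: Every printed tumbler lies in a turner station: centre within 12 mm of it and 3 mm in height, spindle level within 0.025 rad (both ends down); the white one lies in the saddle (5 mm across, 13 along, 4 in height, level within 0.05 rad), the handle locked below 0.03 rad over it (all of step 2 and all of step 3 and height (world z) of blue_mid between 0.072 and 0.078 m and angle between blue_mid's own y axis and vertical between 1.5458 and 1.5958 rad and (horizontal distance between blue_mid and station0 below 0.012 m or horizontal distance between blue_mid and station1 below 0.012 m or horizontal distance between blue_mid and station2 below 0.012 m) and height (world z) of green_mid between 0.072 and 0.078 m and angle between green_mid's own y axis and vertical between 1.5458 and 1.5958 rad and (horizontal distance between green_mid and station0 below 0.012 m or horizontal distance between green_mid and station1 below 0.012 m or horizontal distance between green_mid and station2 below 0.012 m)); the robot touches nothing.
It fails at once if a mug or the spray bottle is knocked over (angle between any of mug_a, mug_b, mug_c, spray's own z axis and vertical above 0.6 rad).
Of blue, green only 1 to 2 are there at a start; the rules pass over those that are not, and their reading is None.
At some moment in a run one of blue, green, white may be knocked a few centimetres aside while the robot is not near it.
Once in a run the grip may slacken for a moment while it holds something.
It also fails if it takes over 210 s, if anything falls off the work surface, if the arm or the gripper's body presses on something with over 40 N, if the wrist force passes 120 N, or if a joint passes its speed limit or range.

## Working session

There is one attempt and no reset: what is moved stays moved. The work goes in short steps, Python scripts to look and compute and a shell command to move; the robot and the scene stay as the last step left them, time stands still between calls to the robot, and variables do not carry over. Pictures are saved under pics/ and viewed, and the job is handed in when it is done.

```bash
ls; mkdir -p pics
cat > h.py <<'E'
import numpy as np, cv2
from scipy.spatial.transform import Rotation as R
from cell import arm
def shot(n,fn=None):
    o=arm.get_obs()
    im,d=arm.read_camera(n)
    p=arm.camera_params(n)
    f=200/np.tan(np.radians(p['vertical_fov'])/2)
    if n=='wrist':
        T=np.eye(4);T[:3,:3]=R.from_rotvec(o['tcp_rot']).as_matrix();T[:3,3]=o['tool_pos']
        T=T@np.array(p['tool_from_camera'])
    else:
        T=np.eye(4);q=np.array(p['orientation'])
        T[:3,:3]=R.from_rotvec(q).as_matrix() if q.size==3 else q
        T[:3,3]=p['xyz']
    if fn: cv2.imwrite('pics/'+fn,im[:,:,::-1])
    np.savez('pics/'+(fn or n)+'.npz',im=im,d=d,T=T,f=f,cx=p['cx'],cy=p['cy'])
    return im,d,T,f,p['cx'],p['cy']
def load(fn):
    z=np.load('pics/'+fn+'.npz');return z['im'],z['d'],z['T'],float(z['f']),float(z['cx']),float(z['cy'])
def cloud(S):
    im,d,T,f,cx,cy=S
    v,u=np.mgrid[:400,:640]
    P=np.stack([(u-cx)/f*d,(v-cy)/f*d,d],-1)
    W=P@T[:3,:3].T+T[:3,3]
    W[d==0]=np.nan
    return W
def ray(S,u,v,z):
    im,d,T,f,cx,cy=S
    r=T[:3,:3]@np.array([(u-cx)/f,(v-cy)/f,1]);o=T[:3,3]
    return o+r*(z-o[2])/r[2]
def proj(S,P):
    im,d,T,f,cx,cy=S
    c=T[:3,:3].T@(np.array(P)-T[:3,3]);return cx+f*c[0]/c[2],cy+f*c[1]/c[2]
def toolshift(p,rv=None):
    """delta to tcp target p in tool units"""
    o=arm.get_obs();M=R.from_rotvec(o['tcp_rot'])
    return M.inv().apply(np.array(p)-o['tool_pos'])/0.03
E
python3 - <<'E'
from h import *
for n in ['scene','top','wrist']:
    print(n,{k:np.round(v,3).tolist() for k,v in arm.camera_params(n).items()})
    shot(n,n+'0.png')
o=arm.get_obs();print({k:np.round(v,3).tolist() for k,v in o.items()})
print(arm.tcp_to_grasp)
E
```

```text
pics
scene {'vertical_fov': 42.288, 'cx': 322.378, 'cy': 195.769, 'xyz': [1.553, 0.206, 1.434], 'orientation': [-1.645, -1.999, 0.753]}
top {'vertical_fov': 43.543, 'cx': 316.798, 'cy': 196.395, 'xyz': [0.216, -0.005, 1.834], 'orientation': [-2.129, 2.166, -0.136]}
wrist {'vertical_fov': 61.546, 'cx': 322.046, 'cy': 204.833, 'tool_from_camera': [[0.0, -0.956, -0.295, 0.075], [1.0, 0.0, 0.0, 0.0], [0.0, -0.295, 0.956, -0.143], [0.0, 0.0, 0.0, 1.0]]}
{'time_s': 0.15, 'joint_positions': [1.275, 0.354, 1.634, -0.0, 1.155, -0.002], 'qd': [0.0, -0.002, -0.001, -0.001, 0.0, 0.001], 'joint_torque': [-0.001, -60.564, -34.234, -0.0, 0.006, 0.0], 'tool_pos': [0.181, 0.598, 0.231], 'tcp_rot': [-0.46, -3.108, 0.002], 'force': [0.152, 0.128, -0.309], 'ft_torque': [0.013, 0.043, 0.005], 'finger_gap': 0.085}
0.0187
```

View pics/scene0.png

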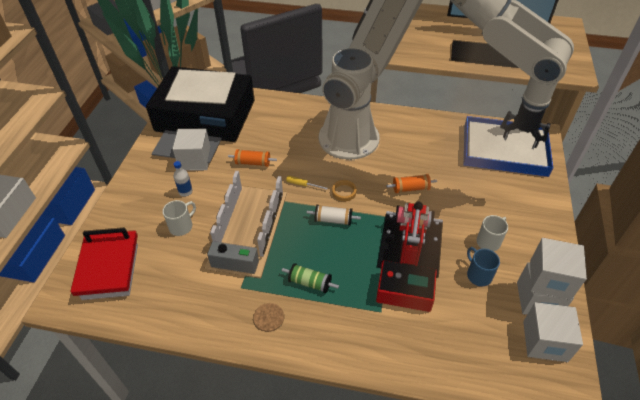

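View pics/top0.png

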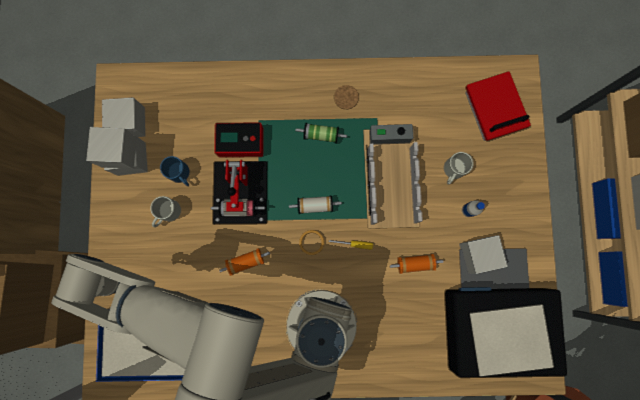

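View pics/wrist0.png

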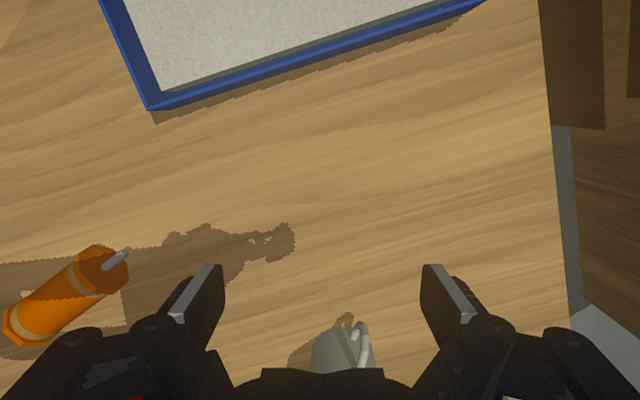

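The scene shows the turner (right in top view, ~(392,180)), the press with pink (~(240,185)), green (~(323,132)), white (~(315,204)) and two orange look-alikes. There is no blue. I'll measure from the top view now.

Run:
```python
from h import *
for cam in ['top','scene']:
    S=load(cam+'0.png'); W=cloud(S); im=S[0]
    hsv=cv2.cvtColor(im,cv2.COLOR_RGB2HSV)
    print(cam,S[3],'table z',np.nanmedian(W[...,2][(hsv[...,0]>8)&(hsv[...,0]<25)&(W[...,2]<0.03)]))
    tall=(W[...,2]>0.008)&(W[...,0]>0.15)&(W[...,0]<1)&(abs(W[...,1])<0.75)
    n,l,st,ce=cv2.connectedComponentsWithStats(tall.astype(np.uint8))
    for i in range(1,n):
        if st[i,4]<40: continue
        w=W[l==i]; r=cv2.minAreaRect(w[:,:2].astype(np.float32))
        print(np.round(ce[i]),st[i,4],'c',np.round(r[0],4),'sz',np.round(r[1],3),'ang',round(r[2],1),'zmax',np.nanmax(w[:,2]).round(3), np.median(im[l==i],0))
S=load('top0.png')
a=cv2.resize(S[0][110:240,195:440],None,fx=3.2,fy=3.2,interpolation=cv2.INTER_CUBIC)
cv2.imwrite('pics/tz.png',a[:,:,::-1])
S=load('scene0.png')
a=cv2.resize(S[0][160:320,200:460],None,fx=3,fy=3,interpolation=cv2.INTER_CUBIC)
cv2.imwrite('pics/sz.png',a[:,:,::-1])
```

```text
top 500.76374324665454 table z -0.001705166529797797
[496. 106.] 2904 c [ 0.788  -0.6582] sz [0.239 0.184] ang 16.5 zmax 0.127 [138.   9.  12.]
[345.  97.] 221 c [ 0.8387 -0.1065] sz [0.087 0.089] ang 88.6 zmax 0.022 [112.  84.  53.]
[120. 138.] 3418 c [0.7029 0.6932] sz [0.297 0.113] ang 0.0 zmax 0.242 [149. 148. 135.]
[238. 140.] 1657 c [0.6817 0.2911] sz [0.173 0.136] ang 89.0 zmax 0.096 [18. 17. 17.]
[320. 133.] 567 c [ 0.7003 -0.0095] sz [0.19  0.066] ang 82.3 zmax 0.067 [ 72. 107.  61.]
[392. 175.] 4658 c [ 0.5358 -0.2615] sz [0.394 0.197] ang 0.7 zmax 0.118 [134. 112.  80.]
[458. 166.] 461 c [ 0.5592 -0.5   ] sz [0.118 0.097] ang 8.1 zmax 0.109 [88. 88. 78.]
[174. 170.] 474 c [0.5631 0.5184] sz [0.125 0.081] ang 67.6 zmax 0.104 [19. 32. 41.]
[239. 192.] 2954 c [0.483  0.2917] sz [0.24  0.205] ang 0.6 zmax 0.2 [22.5 18.  19. ]
[315. 204.] 588 c [0.4312 0.017 ] sz [0.06  0.186] ang 2.5 zmax 0.072 [142.  130.5 117. ]
[164. 210.] 488 c [0.4166 0.5625] sz [0.083 0.107] ang 24.0 zmax 0.106 [64. 65. 57.]
[472. 208.] 274 c [ 0.4009 -0.5595] sz [0.085 0.049] ang 87.7 zmax 0.156 [86.  8
[... 1239 characters left out ...]
] 822 c [ 0.5264 -0.5054] sz [0.163 0.097] ang 15.6 zmax 0.103 [122. 118. 106.]
[409. 257.] 5624 c [0.52   0.2883] sz [0.207 0.436] ang 89.2 zmax 0.197 [61. 36. 28.]
[333. 214.] 632 c [0.4303 0.0159] sz [0.076 0.188] ang 3.0 zmax 0.064 [169.  142.5 128. ]
[487. 250.] 1740 c [0.4866 0.5294] sz [0.108 0.257] ang 82.0 zmax 0.104 [75. 82. 81.]
[105. 263.] 3811 c [ 0.7543 -0.6796] sz [0.294 0.199] ang 16.9 zmax 0.125 [171.  20.  22.]
[550. 297.] 5920 c [0.6909 0.6937] sz [0.265 0.113] ang 0.3 zmax 0.241 [109. 104.  97.]
[310. 277.] 802 c [ 0.6912 -0.0098] sz [0.19  0.077] ang 81.8 zmax 0.068 [ 85. 124.  70.]
[268. 316.] 402 c [ 0.8452 -0.1078] sz [0.093 0.089] ang 13.4 zmax 0.018 [143. 105.  70.]
```

View pics/tz.png

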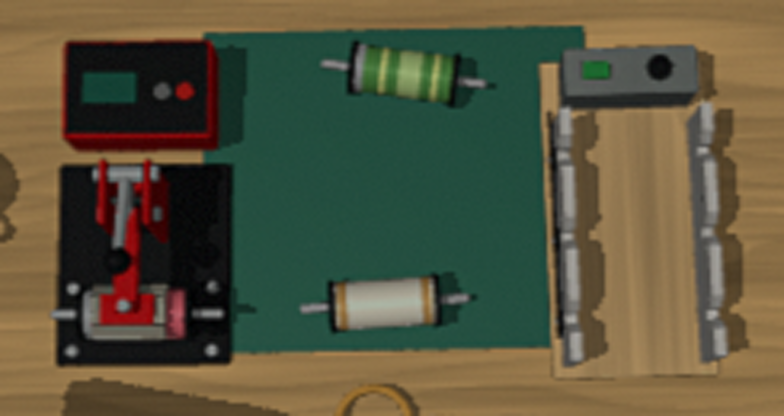

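View pics/sz.png

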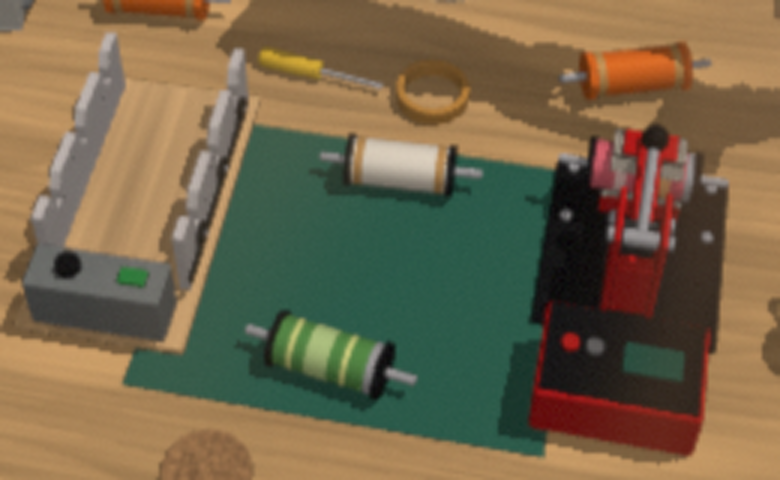

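Run:
```python
from h import *
S=load('top0.png'); W=cloud(S); im=S[0]
z=W[...,2]
def rect(m,name):
    n,l,st,ce=cv2.connectedComponentsWithStats(m.astype(np.uint8))
    i=1+np.argmax(st[1:,4]); w=W[l==i]
    r=cv2.minAreaRect(w[:,:2].astype(np.float32)); print(name,np.round(r[0],4),np.round(r[1],4),round(r[2],2),'n',st[i,4],'z',np.median(w[:,2]).round(4))
    return w
reg=(W[...,1]>.15)&(W[...,1]<.42)
rect(reg&(W[...,0]>.55)&(W[...,0]<.75)&(z>.06),'boxtop')
rect(reg&(W[...,0]>.34)&(W[...,0]<.62)&(z>.006)&(z<.03),'plate')
reg=(W[...,1]>-.38)&(W[...,1]<-.15)
rect(reg&(W[...,0]>.64)&(W[...,0]<.78)&(z>.07),'housing')
for lo,hi in((-.23,-.15),(-.38,-.30)):
    w=W[(W[...,1]>lo)&(W[...,1]<hi)&(W[...,0]>.3)&(W[...,0]<.67)&(z>.06)]
    p=np.polyfit(w[:,0],w[:,1],1);print('cheek yaw',np.degrees(np.arctan(p[0])),'mid y',w[:,1].mean(),w[:,0].min(),w[:,0].max(),w[:,2].max())
rect(reg&(W[...,0]>.3)&(W[...,0]<.8)&(z>.005)&(z<.04),'tbase')
print('knob ray',ray(S,231.6,191.2,.178))
k=W[186:196,226:238]; print(np.round(k[...,2],3))
```

```text
boxtop [0.6714 0.2914] [0.1167 0.1718] 0.33 n 1477 z 0.0788
plate [0.4812 0.2908] [0.2061 0.2439] 89.94 n 1407 z 0.0123
housing [ 0.6817 -0.264 ] [0.0582 0.1516] 0.92 n 666 z 0.0867
cheek yaw -2.55040100997864 mid y -0.1898346672503215 0.3553719953994283 0.6699774946817285 0.11760748628476447
cheek yaw 3.335314832758753 mid y -0.3394931121733148 0.3582199151052218 0.6693448975189975 0.11751851813136915
tbase [ 0.5246 -0.2549] [0.3747 0.2146] 1.57 n 3245 z 0.0122
knob ray [0.46233036 0.2916878  0.178     ]
[[0.008 0.004 0.019 0.013 0.17  0.173 0.186 0.178 0.131 0.125 0.124 0.123]
 [0.018 0.01  0.008 0.012 0.179 0.185 0.185 0.172 0.127 0.12  0.124 0.124]
 [0.016 0.013 0.185 0.187 0.184 0.19  0.181 0.185 0.18  0.115 0.125 0.123]
 [0.007 0.178 0.19  0.196 0.196 0.192 0.191 0.187 0.191 0.122 0.125 0.123]
 [0.012 0.184 0.194 0.185 0.193 0.186 0.195 0.194 0.187 0.18  0.125 0.125]
 [0.012 0.189 0.194 0.188 0.194 0.198 0.186 0.188 0.191 0.184 0.127 0.126]
 [0.008 0.189 0.19  0.188 0.194 0.188 0.19  0.189 0.18  0.177 0.132 0.122]
 [0.016 0.177 0.189 0.2   0.191 0.189 0.187 0.184 0.182 0.179 0.125 0.136]
 [0.015 0.017 0.185 0.191 0.18  0.187 0.188 0.188 0.177 0.131 0.13  0.127]
 [0.012 0.016 0.008 0.184 0.182 0.18  0.183 0.183 0.126 0.129 0.124 0.123]]
```

```bash
python3 -m pendant '[[0,0,-1,0,0,-1.5,0],[0,0,-2,-1,0,-2.8,0],[0,0,-2.8,-2,-1,-2.8,0],[0,0,-2.8,-3,-2,-2.8,0],[0,0,-2.8,-4,-4,-2.8,0],[0,0,-2.8,-4,-6,-2.8,0],[0,0,-2.8,-4,-8,-2.8,0],[0,0,-2.8,-4,-10,-2.8,0],[0,0,-2.8,-4,-11,-2.8,0],[0,0,-2.8,-4,-11,-2.8,0],[0,0,-2.8,-4,-11,-2.8,0],[0,0,-2.8,-4,-11,-2.8,0]]'
python3 - <<'E'
from h import *
o=arm.get_obs();print(R.from_rotvec(o['tcp_rot']).as_matrix().round(3))
shot('wrist','w1.png')
E
```

```text
time_s: 1.15
tool_pos: [0.1983, 0.243, 0.3147]
tcp_rot: [-0.003, -3.141, 0.003]
force: [0.9, -0.7, 0.3]
finger_gap: 0.0852
[[-1.     0.002 -0.001]
 [ 0.002  1.    -0.002]
 [ 0.001 -0.002 -1.   ]]
```

View pics/w1.png

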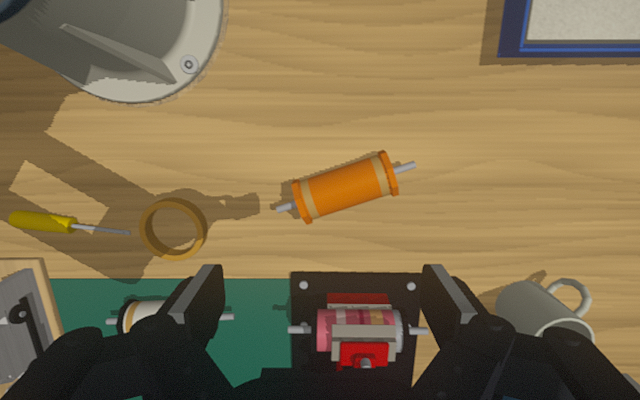

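```bash
python3 -m pendant '[[0,0,0,-1,-0.6,-1,0],[0,0,0,-2,-0.6,-2,0],[0,0,0,-3.2,-0.6,-3,0],[0,0,0,-4.4,-0.6,-3,0],[0,0,0,-5.2,-0.6,-3,0],[0,0,0,-5.2,-0.6,-3,0],[0,0,0,-5.2,-0.6,-3,0],[0,0,0,-5.2,-0.6,-3,0]]'
python3 - <<'E'
from h import *
shot('wrist','w2.png')
E
```

```text
time_s: 1.87
tool_pos: [0.356, 0.2299, 0.4046]
tcp_rot: [-0.001, -3.14, 0.001]
force: [-0.8, -1.0, 0.6]
finger_gap: 0.0856
```

View pics/w2.png

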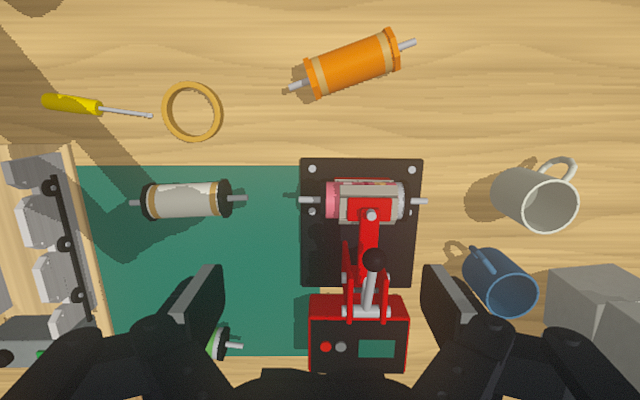

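Wrist view: pink in the press, with spindle ends at about (302,199) and (427,201). The knob is at (375,260). White's spindle ends are at (131,203) and (246,197).

```bash
cat >> h.py <<'E'
def knob_est(S):
    im=S[0];W=cloud(S)
    m=(im.max(-1)<45)&(W[...,2]>.165)&(W[...,1]>.25)&(W[...,1]<.34)&(W[...,0]>.4)&(W[...,0]<.62)
    n,l,st,ce=cv2.connectedComponentsWithStats(m.astype(np.uint8))
    i=1+np.argmax(st[1:,4]);w=W[l==i];return ce[i],st[i,4],np.median(w,0),w[:,2].max()
E
python3 - <<'E'
from h import *
S=load('w2.png');im=S[0];W=cloud(S)
print('knob',knob_est(S))
print(ray(S,375,260,.178))
a=ray(S,302,199,.07);b=ray(S,427,201,.07);print('pink',a,b,(a+b)/2,np.degrees(np.arctan2(*(a-b)[:2])))
a=ray(S,131,203,.029);b=ray(S,246,197,.029);print('white',a,b,(a+b)/2,np.degrees(np.arctan2(*(a-b)[:2])))
hsv=cv2.cvtColor(im,cv2.COLOR_RGB2HSV)
m=(W[...,2]<.03)&(W[...,0]>.33)&(W[...,0]<.62)&(W[...,1]>.16)&(W[...,1]<.41)&(im.max(-1)<70)
w=W[m];r=cv2.minAreaRect(w[:,:2].astype(np.float32));print('plate',r)
m=(abs(W[...,2]-.075)<.012)&(W[...,0]>.6)&(W[...,0]<.75)&(W[...,1]>.16)&(W[...,1]<.41)
w=W[m];r=cv2.minAreaRect(w[:,:2].astype(np.float32));print('box',r)
# plate edges
red=((hsv[...,0]<8)|(hsv[...,0]>172))&(hsv[...,1]>150)
# depth on spindle, tumbler top
for p in [(307,199),(423,201),(398,200),(137,203),(240,197)]: print(p,W[p[1]-1:p[1]+2,p[0]-1:p[0]+2].reshape(-1,3).mean(0).round(4))
E
```

```text
knob (array([363. , 255.5]), np.int32(2), array([0.45744891, 0.2791074 , 0.17973707]), np.float64(0.18107062734259283))
[0.46427271 0.29411374 0.178     ]
pink [0.41829212 0.2000918  0.07      ] [0.42139833 0.38548994 0.07      ] [0.41984522 0.29279087 0.07      ] -179.04014185399458
white [ 0.43677133 -0.07872693  0.029     ] [0.42673069 0.10766135 0.029     ] [0.43175101 0.01446721 0.029     ] 176.9164873695832
plate ((0.48374831676483154, 0.2911757528781891), (0.19822297990322113, 0.23331166803836823), 89.51111602783203)
box ((0.6717647910118103, 0.2908269762992859), (0.17047420144081116, 0.11323267966508865), 89.16436004638672)
(307, 199) [0.4169 0.2077 0.0749]
(423, 201) [0.4198 0.3779 0.0753]
(398, 200) [0.4084 0.3331 0.1095]
(137, 203) [ 0.4353 -0.0663  0.0338]
(240, 197) [0.4253 0.0993 0.034 ]
```

```bash
python3 -m pendant '[[0,0,0,-1.2,0.7,1,0],[0,0,0,-2.4,1.4,2,0],[0,0,0,-3.6,2.12,3,0],[0,0,0,-3.6,2.12,4,0],[0,0,0,-3.6,2.12,5,0],[0,0,0,-3.6,2.12,6,0],[0,0,0,-3.6,2.12,7,0],[0,0,0,-3.6,2.12,7.6,0],[0,0,0,-3.6,2.12,8,0],[0,0,0,-3.6,2.12,8,0],[0,0,0,-3.6,2.12,8,0]]' 30
python3 - <<'E'
from h import *
shot('wrist','w3.png')
E
```

```text
time_s: 2.83
tool_pos: [0.464, 0.2935, 0.1658]
tcp_rot: [0.0, -3.142, -0.0]
force: [-1.0, 0.2, 0.3]
finger_gap: 0.0855
```

View pics/w3.png

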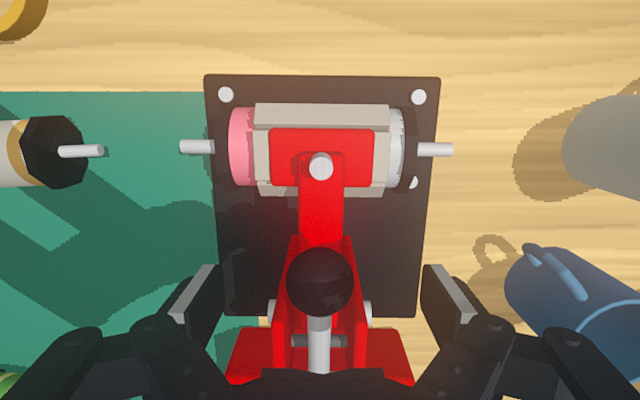

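The knob sits centred between the fingers at (320,282). Closing on it.

```bash
python3 -m pendant '[[0,0,0,0,0,0,0.3],[0,0,0,0,0,0,0.6],[0,0,0,0,0,0,1],[0,0,0,0,0,0,1],[0,0,0,0,0,0,1],[0,0,0,0,0,0,1],[0,0,0,0,0,0,1],[0,0,0,0,0,0,1],[0,0,0,0,0,0,1],[0,0,0,0,0,0,1],[0,0,0,0,0,0,1],[0,0,0,0,0,0,1]]' 30
python3 -c "
import numpy as np
for q in np.arange(0,1.25,.1):
    t=.4+q;print(round(q,1),np.round([(np.cos(.4)-np.cos(t))*110/30,(np.sin(t)-np.sin(.4))*110/30],2))"
```

```text
time_s: 3.88
tool_pos: [0.4645, 0.2924, 0.166]
tcp_rot: [0.001, 3.141, -0.002]
force: [-1.4, -5.3, 8.3]
finger_gap: 0.0281
0.0 [0. 0.]
0.1 [0.16 0.33]
0.2 [0.35 0.64]
0.3 [0.57 0.93]
0.4 [0.82 1.2 ]
0.5 [1.1  1.44]
0.6 [1.4  1.66]
0.7 [1.71 1.84]
0.8 [2.05 1.99]
0.9 [2.4  2.11]
1.0 [2.75 2.19]
1.1 [3.12 2.23]
1.2 [3.48 2.24]
```

```bash
python3 -m pendant '[[0,0,0,-0.08,0,-0.17,1],[0,0,0,-0.16,0,-0.33,1],[0,0,0,-0.25,0,-0.5,1],[0,0,0,-0.35,0,-0.64,1],[0,0,0,-0.46,0,-0.8,1],[0,0,0,-0.57,0,-0.93,1],[0,0,0,-0.82,0,-1.2,1],[0,0,0,-1.1,0,-1.44,1],[0,0,0,-1.4,0,-1.66,1],[0,0,0,-1.71,0,-1.84,1],[0,0,0,-2.05,0,-1.99,1],[0,0,0,-2.4,0,-2.11,1],[0,0,0,-2.75,0,-2.19,1],[0,0,0,-3.12,0,-2.24,1],[0,0,0,-3.4,0,-2.25,1],[0,0,0,-3.4,0,-2.25,1],[0,0,0,-3.4,0,-2.25,1]]'
python3 - <<'E'
from h import *
shot('wrist','w4.png');shot('scene','s4.png')
E
```

```text
time_s: 5.3
tool_pos: [0.5679, 0.2913, 0.2334]
tcp_rot: [0.001, 3.14, -0.004]
force: [1.8, -9.4, 0.6]
finger_gap: 0.028
```

View pics/w4.png

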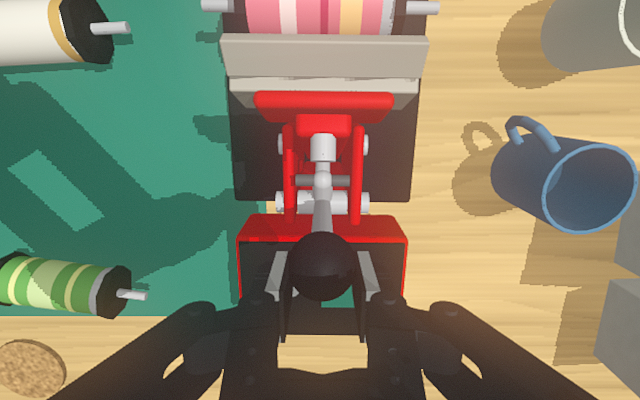

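View pics/s4.png

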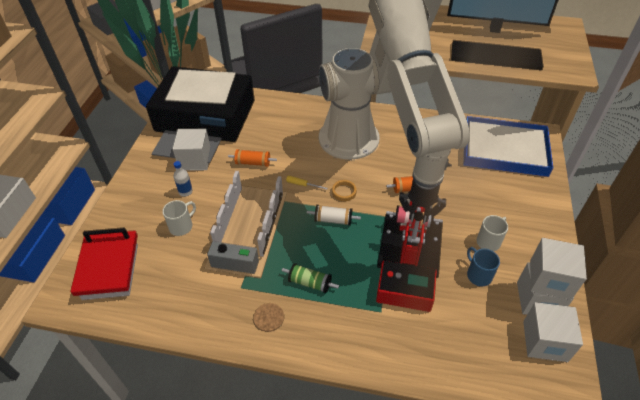

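Jaw stands up and pink stays in the saddle. Releasing the knob, rising, turning 90° and backing over the saddle.

```bash
python3 -m pendant '[[0,0,0,0,0,0,0],[0,0,0,0,0,0,0],[0,0,0,0,0,0,0],[0,0,0,0,0,0,0],[0,0,0,0,0,0,0],[0,0,0,0,0,0,0],[0,0,0,0,0,-1,0],[0,0,0,0,0,-2,0],[0,0,0,0,0,-3,0],[0,0,1,1,0,-3.5,0],[0,0,2.2,2,0,-3.5,0],[0,0,3.3,3,0,-3.5,0],[0,0,4.4,4,0,-3.5,0],[0,0,5.5,4.9,0,-3.5,0]]'; python3 -m pendant '[[0,0,1.1,0,0,0,0],[0,0,2.2,0,0,0,0],[0,0,3.3,0,0,0,0],[0,0,4.4,0,0,0,0],[0,0,5.5,0,0,0,0],[0,0,6.6,0,0,0,0],[0,0,7.7,0,0,0,0],[0,0,8.8,0,0,0,0],[0,0,9.6,0,0,0,0],[0,0,9.6,0,0,0,0],[0,0,9.6,0,0,0,0]]'
python3 - <<'E'
from h import *
o=arm.get_obs();print(R.from_rotvec(o['tcp_rot']).as_matrix().round(3),o['joint_positions'])
shot('wrist','w5.png');shot('top','t5.png')
E
```

```text
time_s: 6.57
tool_pos: [0.4176, 0.293, 0.3379]
tcp_rot: [-0.902, -3.009, -0.001]
force: [0.2, 0.2, -0.1]
finger_gap: 0.0852
time_s: 7.48
tool_pos: [0.4193, 0.2932, 0.3379]
tcp_rot: [-2.23, -2.212, -0.0]
force: [-0.4, -1.2, -0.4]
finger_gap: 0.0853
[[ 0.008  1.     0.   ]
 [ 1.    -0.008  0.   ]
 [ 0.     0.    -1.   ]] [6.07229969e-01 8.33487210e-02 1.73867621e+00 7.70434006e-05
 1.31937636e+00 6.15341769e-01]
```

View pics/w5.png

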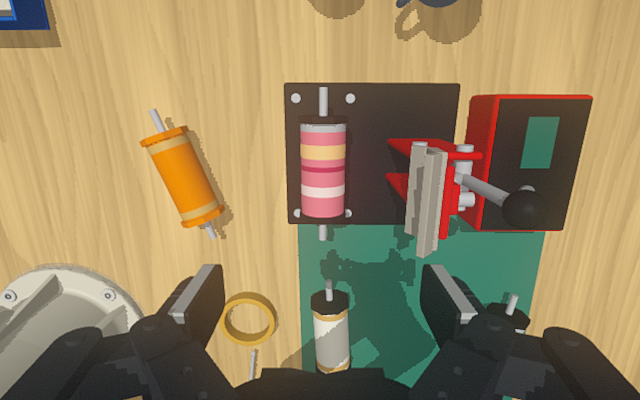

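View pics/t5.png

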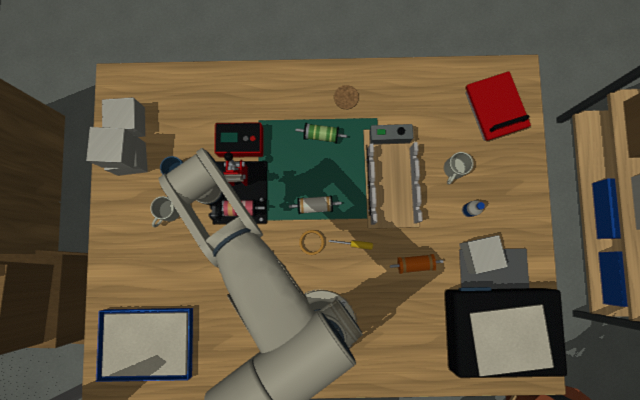

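Pink's spindle runs from (323,88) to (323,240) in the wrist view. The jaw is open and to the right of it.

Run:
```python
from h import *
S=load('w5.png');im=S[0];W=cloud(S)
a=ray(S,323,88,.07);b=ray(S,323,240,.07);print(a,b,(a+b)/2,np.degrees(np.arctan2((a-b)[0],(a-b)[1])))
m=(W[...,2]>.07)&(W[...,2]<.11)&(W[...,0]>.37)&(W[...,0]<.465)&(W[...,1]>.22)&(W[...,1]<.37)
w=W[m];print(cv2.minAreaRect(w[:,:2].astype(np.float32)),w[:,2].max())
k=(W[...,2]>.2)&(W[...,0]>.5);w=W[k];print('jaw/knob hi',w.min(0),w.max(0))
jw=W[(W[...,2]>.1)&(W[...,0]>.45)&(W[...,0]<.55)&(W[...,1]>.2)&(W[...,1]<.38)];print('jaw face min x',np.percentile(jw[:,0],[1,5,50]))
```

```text
[0.42092706 0.38323651 0.07      ] [0.41962478 0.19300227 0.07      ] [0.42027592 0.28811939 0.07      ] 0.3922215975317124
((0.42003414034843445, 0.29835760593414307), (0.1432657241821289, 0.057717710733413696), 89.32713317871094) 0.10188940816224873
jaw/knob hi [0.50000215 0.25270049 0.20000186] [0.58011707 0.3324331  0.2620262 ]
jaw face min x [0.45082322 0.45398338 0.48011894]
```

```bash
python3 -m pendant '[[0,0,0,-0.1,0.03,1,0],[0,0,0,-0.1,0.03,2,0],[0,0,0,-0.1,0.03,3,0],[0,0,0,-0.1,0.03,4,0],[0,0,0,-0.1,0.03,5,0],[0,0,0,-0.1,0.03,6,0],[0,0,0,-0.1,0.03,7,0],[0,0,0,-0.1,0.03,7.8,0],[0,0,0,-0.1,0.03,8.4,0],[0,0,0,-0.1,0.03,9,0],[0,0,0,-0.1,0.03,9.4,0],[0,0,0,-0.1,0.03,9.4,0],[0,0,0,-0.1,0.03,9.4,0],[0,0,0,-0.1,0.03,9.4,0]]' 60
python3 - <<'E'
from h import *
shot('wrist','w6.png')
E
```

```text
time_s: 8.75
tool_pos: [0.4206, 0.2904, 0.0565]
tcp_rot: [2.233, 2.21, 0.001]
force: [-0.0, -0.7, 0.7]
finger_gap: 0.0851
```

View pics/w6.png

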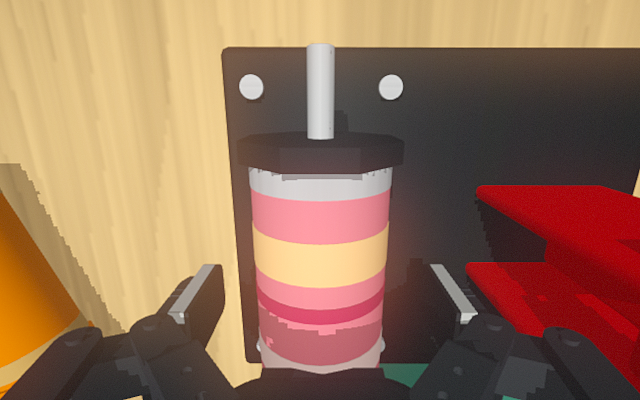

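Pink lies centred between the pads at (320,320). Gripping and lifting.

```bash
python3 -m pendant '[[0,0,0,0,0,0,0.3],[0,0,0,0,0,0,0.6],[0,0,0,0,0,0,1],[0,0,0,0,0,0,1],[0,0,0,0,0,0,1],[0,0,0,0,0,0,1],[0,0,0,0,0,0,1],[0,0,0,0,0,0,1],[0,0,0,0,0,0,1],[0,0,0,0,0,0,1]]' 80;  python3 -m pendant '[[0,0,0,0,0,-0.3,1],[0,0,0,0,0,-0.6,1],[0,0,0,0,0,-1,1],[0,0,0,0,0,-1.6,1],[0,0,0,0,0,-2.3,1],[0,0,0,0,0,-3,1],[0,0,0,0,0,-3.7,1],[0,0,0,0,0,-4.4,1],[0,0,0,0,0,-5,1],[0,0,0,0,0,-5,1],[0,0,0,0,0,-5,1]]'
python3 - <<'E'
from h import *
shot('wrist','w7.png')
E
```

```text
time_s: 9.63
tool_pos: [0.4198, 0.2903, 0.057]
tcp_rot: [-2.234, -2.208, -0.0]
force: [-5.3, -1.6, 16.0]
finger_gap: 0.0516
time_s: 10.55
tool_pos: [0.4206, 0.2903, 0.2067]
tcp_rot: [2.233, 2.209, 0.004]
force: [-0.0, -0.1, -3.1]
finger_gap: 0.0515
```

View pics/w7.png

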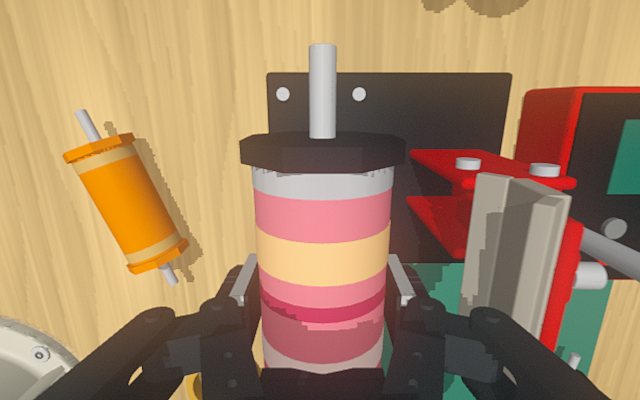

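```bash
python3 -m pendant '[[0,0,0,-0.6,0,-0.9,1],[0,0,0,-1.4,0.2,-1.8,1],[0,0,0,-2.4,0.4,-2.7,1],[0,0,0,-3.4,0.6,-2.7,1],[0,0,0,-4.4,0.8,-2.7,1],[0,0,0,-5.4,1,-2.7,1],[0,0,0,-6.4,1.2,-2.7,1],[0,0,0,-7.4,1.4,-2.7,1],[0,0,0,-8.4,1.6,-2.7,1],[0,0,0,-9.4,1.8,-2.7,1],[0,0,0,-10.4,2,-2.7,1],[0,0,0,-11.4,2.2,-2.7,1],[0,0,0,-12.2,2.4,-2.7,1],[0,0,0,-12.8,2.57,-2.7,1],[0,0,0,-13,2.57,-2.7,1],[0,0,0,-13,2.57,-2.7,1],[0,0,0,-13,2.57,-2.7,1]]'
python3 - <<'E'
from h import *
shot('wrist','w8.png');shot('top','t8.png');shot('scene','s8.png')
E
```

```text
time_s: 12.02
tool_pos: [0.4922, -0.1003, 0.2856]
tcp_rot: [-2.233, -2.207, 0.001]
force: [0.6, 0.4, -3.4]
finger_gap: 0.0521
```

View pics/w8.png

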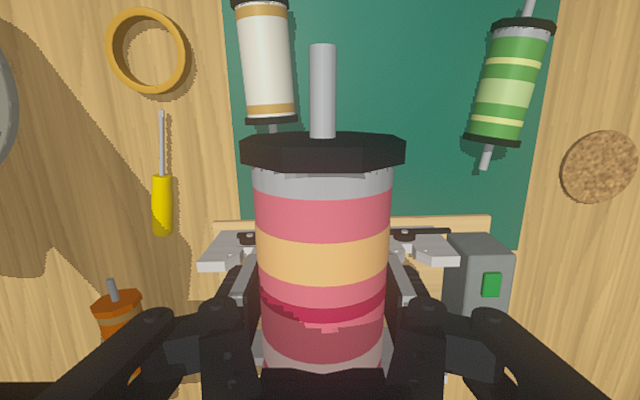

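View pics/t8.png

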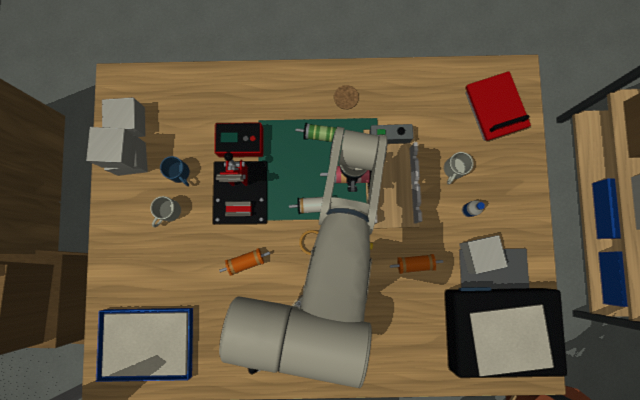

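```bash
python3 -m pendant '[[0,0,0,-1,1,0,1],[0,0,0,-2,2,0,1],[0,0,0,-3,3,0,1],[0,0,0,-4,4,0,1],[0,0,0,-5,5,0,1],[0,0,0,-6,6,0,1],[0,0,0,-7.3,6.6,0,1],[0,0,0,-7.3,6.6,0,1],[0,0,0,-7.3,6.6,0,1],[0,0,0,-7.3,6.6,0,1],[0,0,0,-7.3,6.6,0,1]]'
python3 - <<'E'
from h import *
S=load('w8.png');a=ray(S,322.5,44,.2856+.013);print('tip',a,'centre y - TCP y',a[1]-.095+.1003)
shot('wrist','w9.png')
E
```

```text
time_s: 13.08
tool_pos: [0.6883, -0.3202, 0.2867]
tcp_rot: [-2.232, -2.21, -0.0]
force: [-0.5, 0.2, -3.4]
finger_gap: 0.0516
tip [ 0.49324945 -0.00560576  0.2986    ] centre y - TCP y -0.00030575595766212105
```

View pics/w9.png

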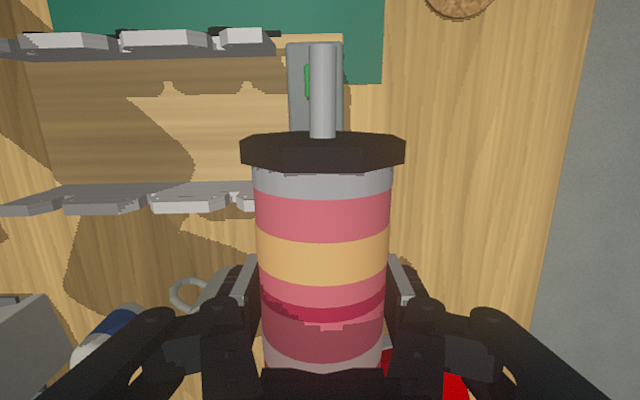

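Run:
```python
from h import *
S=load('w9.png');im=S[0]
a=cv2.resize(im[20:70,0:270],None,fx=2.9,fy=5,interpolation=cv2.INTER_NEAREST)
b=cv2.resize(im[175:225,0:270],None,fx=2.9,fy=5,interpolation=cv2.INTER_NEAREST)
cv2.imwrite('pics/w9z.png',np.vstack([a,b])[:,:,::-1])
```

```text
(no output)
```

View pics/w9z.png

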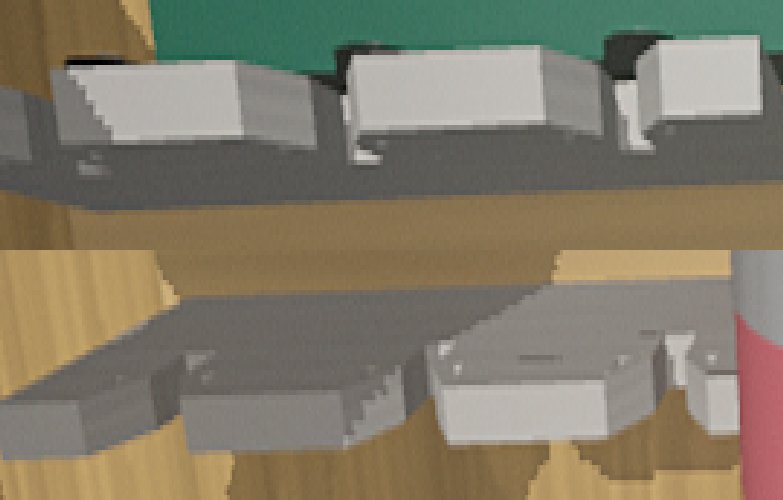

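Run:
```python
from h import *
S=load('w9.png')
def r(n,zx,zy,low=0):
    v=(20+zy/5) if not low else 175+(zy-250)/5
    print(n,ray(S,zx/2.9,v,.105).round(4))
r('up st0+18',57,90) ;r('up st1-18 out',238,62);r('up st1-18 in',242,138)
r('up st1+18 out',350,55);r('up st1+18 in',362,130);r('up st2-18 out',540,47);r('up st2-18 in',545,125)
r('up st2+18 out',658,40);r('up st2+18 in',662,115);r('up end',760,38)
r('lo in st1-18',345,388,1);r('lo out st1-18',340,450,1)
r('lo st1+18 in',440,383,1);r('lo st1+18 out',450,443,1)
r('lo st2-18 in',603,378,1);r('lo st2-18 out',607,437,1)
r('lo st2+18',690,372,1);
r('lo st0-18 in',85,400,1);r('lo st0+18 in',185,393,1)
W=cloud(S)
m=(abs(W[...,2]-.105)<.006)&(W[...,0]<.66)&(W[...,0]>.36)
for lo,hi in((-.23,-.15),(-.38,-.31)):
    w=W[m&(W[...,1]>lo)&(W[...,1]<hi)];p=np.polyfit(w[:,0],w[:,1],1);print(len(w),'slope deg',np.degrees(np.arctan(p[0])),'y at x=.497',np.polyval(p,.497),w[:,2].mean())
```

```text
up st0+18 [ 0.4233 -0.189   0.105 ]
up st1-18 out [ 0.4792 -0.1851  0.105 ]
up st1-18 in [ 0.4777 -0.1973  0.105 ]
up st1+18 out [ 0.5132 -0.1843  0.105 ]
up st1+18 in [ 0.5146 -0.1963  0.105 ]
up st2-18 out [ 0.5706 -0.1836  0.105 ]
up st2-18 in [ 0.5706 -0.1961  0.105 ]
up st2+18 out [ 0.6063 -0.1829  0.105 ]
up st2+18 in [ 0.6064 -0.1948  0.105 ]
up end [ 0.637  -0.1828  0.105 ]
lo in st1-18 [ 0.4824 -0.3407  0.105 ]
lo out st1-18 [ 0.4781 -0.3539  0.105 ]
lo st1+18 in [ 0.5157 -0.3399  0.105 ]
lo st1+18 out [ 0.5172 -0.3528  0.105 ]
lo st2-18 in [ 0.5726 -0.3394  0.105 ]
lo st2-18 out [ 0.5726 -0.352   0.105 ]
lo st2+18 [ 0.603  -0.3384  0.105 ]
lo st0-18 in [ 0.391  -0.3424  0.105 ]
lo st0+18 in [ 0.4263 -0.3412  0.105 ]
3023 slope deg 0.8112710316132377 y at x=.497 -0.19060521814364537 0.10510751116409069
2307 slope deg 0.8603976628295702 y at x=.497 -0.34532462776650064 0.10482458885759426
```

```bash
python3 -m pendant '[[0,0,-0.1,0.8,-1,0,1],[0,0,-0.23,1.74,-2,0.5,1],[0,0,-0.23,1.74,-3,1.2,1],[0,0,-0.23,1.74,-3.32,2,1],[0,0,-0.23,1.74,-3.32,3,1],[0,0,-0.23,1.74,-3.32,3.8,1],[0,0,-0.23,1.74,-3.32,4.2,1],[0,0,-0.23,1.74,-3.32,4.2,1],[0,0,-0.23,1.74,-3.32,4.2,1],[0,0,-0.23,1.74,-3.32,4.2,1]]'
python3 - <<'E'
from h import *
o=arm.get_obs();print(R.from_rotvec(o['tcp_rot']).as_matrix().round(4),toolshift([.5887,-.267,.062]))
shot('wrist','w10.png')
E
```

```text
time_s: 13.97
tool_pos: [0.5907, -0.2688, 0.1627]
tcp_rot: [2.205, 2.235, 0.001]
force: [-0.4, -0.1, -3.0]
finger_gap: 0.0516
[[-0.0135  0.9999  0.0024]
 [ 0.9999  0.0135 -0.0011]
 [-0.0011  0.0024 -1.    ]] [ 0.06340188 -0.07283866  3.35505002]
```

View pics/w10.png

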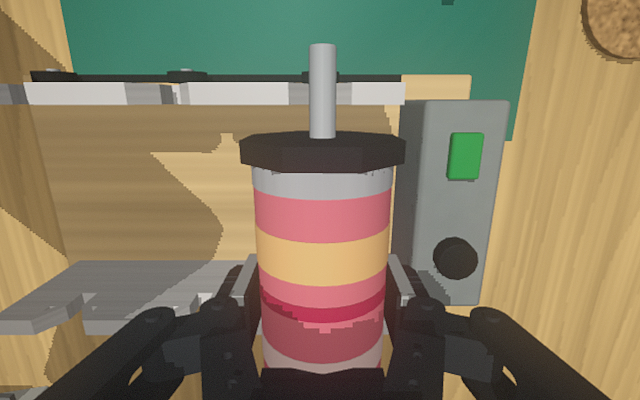

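Run:
```python
from h import *
S=load('w10.png');im=S[0]
a=cv2.resize(im[65:125,150:420],None,fx=2.9,fy=5,interpolation=cv2.INTER_NEAREST)
cv2.imwrite('pics/w10z.png',a[:,:,::-1])
```

```text
(no output)
```

View pics/w10z.png

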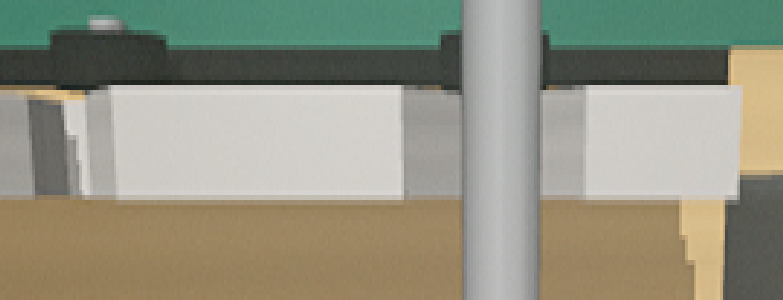

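```bash
python3 -m pendant '[[0,0,0,0.06,-0.07,0.5,1],[0,0,0,0.06,-0.07,1,1],[0,0,0,0.06,-0.07,1.4,1],[0,0,0,0.06,-0.07,1.8,1],[0,0,0,0.06,-0.07,2.1,1],[0,0,0,0.06,-0.07,2.4,1],[0,0,0,0.06,-0.07,2.7,1],[0,0,0,0.06,-0.07,2.9,1],[0,0,0,0.06,-0.07,3.1,1],[0,0,0,0.06,-0.07,3.2,1],[0,0,0,0.06,-0.07,3.3,1],[0,0,0,0.06,-0.07,3.3,1],[0,0,0,0.06,-0.07,3.3,1]]'
python3 - <<'E'
from h import *
shot('wrist','w11.png')
E
```

```text
time_s: 15.1
tool_pos: [0.5884, -0.2672, 0.0622]
tcp_rot: [2.206, 2.235, 0.001]
force: [6.1, -0.9, -2.4]
finger_gap: 0.0514
```

View pics/w11.png

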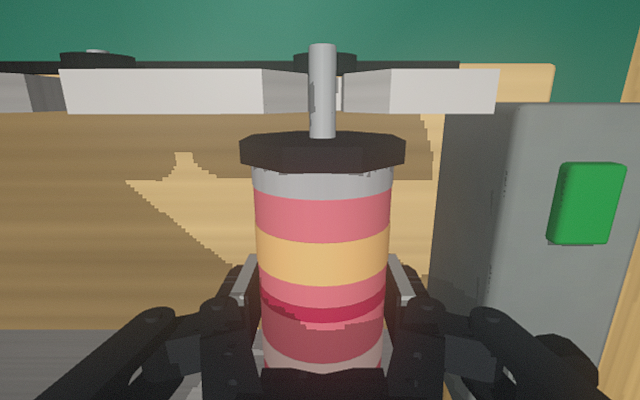

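Pink's spindle is down in the slot at (322,90). Opening, then retreating.

```bash
python3 -m pendant '[[0,0,0,0,0,0,0.5],[0,0,0,0,0,0,0.1],[0,0,0,0,0,0,0.1],[0,0,0,0,0,0,0.1],[0,0,0,0,0,0,0.1],[0,0,0,0,0,0,0.1],[0,0,0,0,0,-0.5,0.1],[0,0,0,0,0,-1,0.1],[0,0,0,0,0,-2,0.1],[0,0,0,0,0,-3,0.1],[0,0,0,0.5,0,-4,0],[0,0,0,1.5,0,-5,0],[0,0,0,2.5,0,-6,0],[0,0,0,3.5,0,-7,0],[0,0,0,3.5,0,-7,0],[0,0,0,3.5,0,-7,0]]'
python3 - <<'E'
from h import *
shot('wrist','w12.png')
E
```

```text
time_s: 16.48
tool_pos: [0.587, -0.1607, 0.2741]
tcp_rot: [2.202, 2.236, 0.003]
force: [-0.4, -1.3, -0.9]
finger_gap: 0.0853
```

View pics/w12.png

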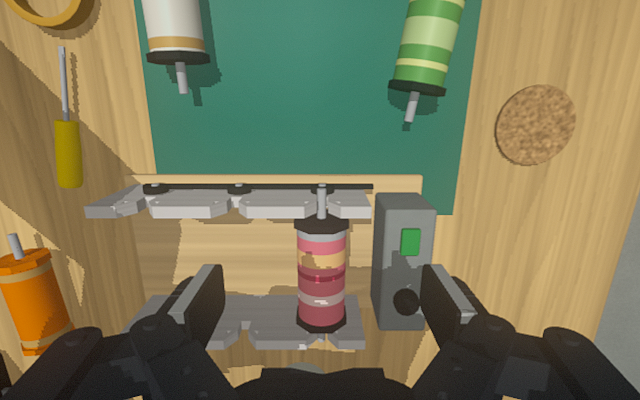

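Run:
```python
from h import *
S=load('w12.png');W=cloud(S)
m=(W[...,0]>.579)&(W[...,0]<.599)
for lo,hi in((-.185,-.165),(-.26,-.22),(-.30,-.27),(-.315,-.305),(-.37,-.355)):
    w=W[m&(W[...,1]>lo)&(W[...,1]<hi)&(W[...,2]>.06)]
    if len(w): print(lo,len(w),'z top',np.percentile(w[:,2],[50,95]).round(4))
for p in [(321,190),(322,200)]: print(W[p[1],p[0]])
# white
a=ray(S,183,92,.029);print('white tip',a)
print(ray(S,407,122,.029))
```

```text
-0.185 306 z top [0.0766 0.09  ]
-0.26 674 z top [0.1021 0.1035]
-0.3 446 z top [0.1022 0.1035]
-0.315 146 z top [0.1021 0.1032]
-0.37 38 z top [0.0795 0.0809]
[ 0.58668543 -0.17371803  0.07954546]
[ 0.58787987 -0.18401514  0.08130085]
white tip [ 0.4341692 -0.0783509  0.029    ]
[ 0.68258753 -0.10645108  0.029     ]
```

```bash
python3 -m pendant '[[0,0,0,1,-1,0,0],[0,0,0,2,-2,0,0],[0,0,0,3,-3,-0.3,0],[0,0,0,4,-4,-0.6,0],[0,0,0,4.8,-5,-1,0],[0,0,0,4.8,-5.2,-1,0],[0,0,0,4.8,-5.2,-1,0],[0,0,0,4.8,-5.2,-1,0],[0,0,0,4.8,-5.2,-1,0]]'
python3 - <<'E'
from h import *
shot('wrist','w13.png')
E
```

```text
time_s: 17.28
tool_pos: [0.4289, -0.0209, 0.301]
tcp_rot: [-2.208, -2.235, 0.001]
force: [1.1, -0.4, 0.7]
finger_gap: 0.0852
```

View pics/w13.png

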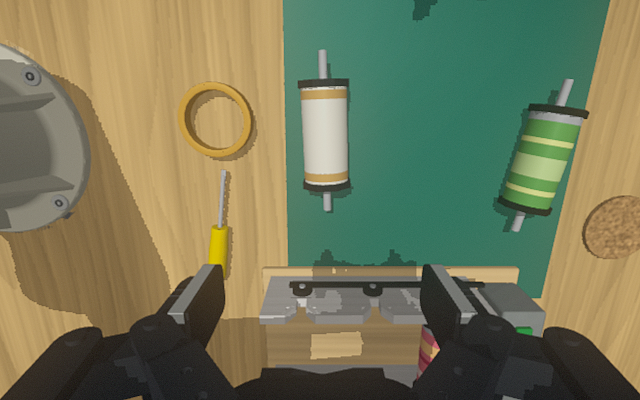

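Pink is seated: its top is level at 0.102. White's spindle tips are at (322,50) and (327,212).

Run:
```python
from h import *
S=load('w13.png')
def tum(a,b):
    a=ray(S,*a,.03);b=ray(S,*b,.03);c=(a+b)/2;d=a-b
    print('c',c.round(4),'len',np.linalg.norm(d).round(4),'psi',-np.degrees(np.arctan2(d[0],d[1])).round(2));return c
c=tum((322,50),(327,212)); tum((570,80),(516,231))
o=arm.get_obs();M=R.from_rotvec(o['tcp_rot']).as_matrix();print('tool psi',np.degrees(np.arctan2(M[1,1],M[0,1])))
print(toolshift([c[0],c[1],.014]))
W=cloud(S)
m=(W[...,2]>.03)&(abs(W[...,0]-c[0])<.05)&(abs(W[...,1]-c[1])<.08)
print(cv2.minAreaRect(W[m][:,:2].astype(np.float32)),np.median(W[m],0))
```

```text
c [0.4312 0.0133 0.03  ] len 0.193 psi 2.65
c [ 0.7001 -0.0124  0.03  ] len 0.1899 psi -8.54
tool psi 0.6791591877466077
[1.14103024 0.10161311 9.56399285]
((0.4246625006198883, 0.01112152636051178), (0.09888530522584915, 0.15730667114257812), 16.092954635620117) [ 0.43254688 -0.00865413  0.36927791]
```

```bash
python3 -m pendant '[[0,0,-0.35,0.6,0.1,1,0],[0,0,-0.35,1.14,0.1,2,0],[0,0,-0.35,1.14,0.1,3,0],[0,0,-0.35,1.14,0.1,4,0],[0,0,-0.35,1.14,0.1,5,0],[0,0,-0.35,1.14,0.1,6,0],[0,0,-0.35,1.14,0.1,7,0],[0,0,-0.35,1.14,0.1,8,0],[0,0,-0.35,1.14,0.1,8.7,0],[0,0,-0.35,1.14,0.1,9.2,0],[0,0,-0.35,1.14,0.1,9.5,0],[0,0,-0.35,1.14,0.1,9.5,0],[0,0,-0.35,1.14,0.1,9.5,0]]' 80
python3 - <<'E'
from h import *
shot('wrist','w14.png')
E
```

```text
time_s: 18.42
tool_pos: [0.4308, 0.014, 0.0163]
tcp_rot: [-2.166, -2.275, 0.002]
force: [0.1, 0.7, 0.7]
finger_gap: 0.0859
```

View pics/w14.png

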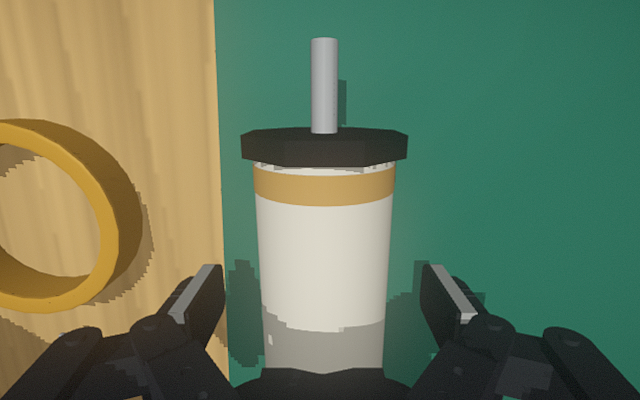

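```bash
python3 -m pendant '[[0,0,0,0,0,0,0.3],[0,0,0,0,0,0,0.6],[0,0,0,0,0,0,1],[0,0,0,0,0,0,1],[0,0,0,0,0,0,1],[0,0,0,0,0,0,1],[0,0,0,0,0,0,1],[0,0,0,0,0,0,1],[0,0,0,0,0,0,1],[0,0,0,0,0,-0.5,1],[0,0,0,0,0,-1,1],[0,0,0,0,0,-2,1],[0,0,0,0,0,-3,1],[0,0,0,0,0,-4,1],[0,0,0,0,0,-5,1],[0,0,0.3,0,0,-6,1],[0,0,0.58,0,0,-7,1],[0,0,0.58,0,0,-7,1],[0,0,0.58,0,0,-7,1],[0,0,0.58,0,0,-7,1]]' 80
python3 - <<'E'
from h import *
o=arm.get_obs();M=R.from_rotvec(o['tcp_rot']).as_matrix();print('tool psi',np.degrees(np.arctan2(M[1,1],M[0,1])))
S=shot('wrist','w15.png')
print(toolshift([.4197,.2925,.15]))
E
```

```text
time_s: 20.13
tool_pos: [0.4299, 0.0143, 0.2261]
tcp_rot: [-2.233, -2.209, 0.001]
force: [-0.2, 0.3, -3.0]
finger_gap: 0.0515
tool psi -0.5990028728285686
[ 9.26933535 -0.42041743  2.51787713]
```

View pics/w15.png

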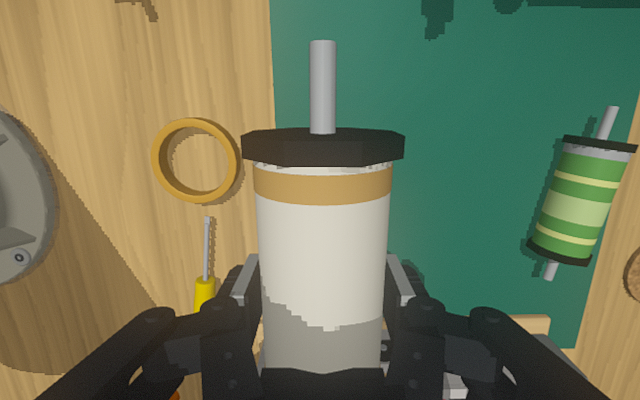

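```bash
python3 -m pendant '[[0,0,0,1,0,-0.8,1],[0,0,0,2,0,-0.8,1],[0,0,0,3,-0.1,-0.8,1],[0,0,0,4,-0.2,-0.8,1],[0,0,0,5,-0.3,-0.8,1],[0,0,0,6,-0.42,-0.8,1],[0,0,0,7,-0.42,-0.8,1],[0,0,0,8,-0.42,-0.8,1],[0,0,0,9.18,-0.42,-0.8,1],[0,0,0,9.18,-0.42,0,1],[0,0,0,9.18,-0.42,1,1],[0,0,0,9.18,-0.42,2,1],[0,0,0,9.18,-0.42,2.7,1],[0,0,0,9.18,-0.42,2.7,1],[0,0,0,9.18,-0.42,2.7,1],[0,0,0,9.18,-0.42,2.7,1]]'
python3 - <<'E'
from h import *
o=arm.get_obs();M=R.from_rotvec(o['tcp_rot']).as_matrix();print('tool psi',np.degrees(np.arctan2(M[1,1],M[0,1])))
S=shot('wrist','w16.png')
print(toolshift([.4200,.290,.058]))
E
```

```text
time_s: 21.52
tool_pos: [0.4214, 0.29, 0.1461]
tcp_rot: [-2.234, -2.209, 0.0]
force: [-0.3, -0.1, -2.8]
finger_gap: 0.0515
tool psi -0.6311605057486188
[-0.01031438 -0.06483227  2.95717431]
```

View pics/w16.png

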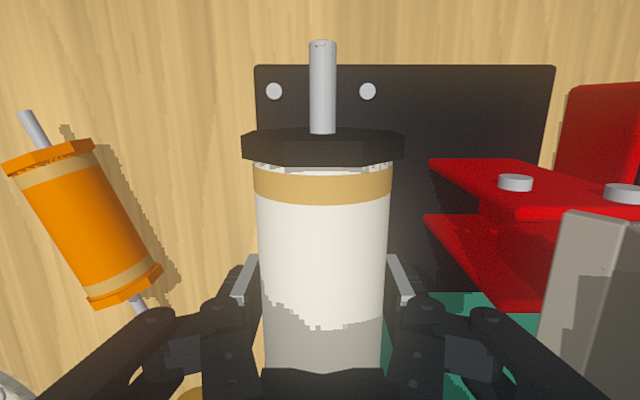

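```bash
python3 -m pendant '[[0,0,0,0,-0.05,0.6,1],[0,0,0,0,-0.05,1.1,1],[0,0,0,0,-0.05,1.6,1],[0,0,0,0,-0.05,2,1],[0,0,0,0,-0.05,2.3,1],[0,0,0,0,-0.05,2.5,1],[0,0,0,0,-0.05,2.65,1],[0,0,0,0,-0.05,2.8,1],[0,0,0,0,-0.05,2.88,1],[0,0,0,0,-0.05,2.94,1],[0,0,0,0,-0.05,2.96,1],[0,0,0,0,-0.05,2.96,1]]'
```

```text
time_s: 22.57
tool_pos: [0.42, 0.2901, 0.0593]
tcp_rot: [2.234, 2.209, 0.001]
force: [-7.2, -5.3, 25.8]
finger_gap: 0.0517
```

Contact is firm (26 N) and near the expected height. Releasing, rising and looking.

```bash
python3 -m pendant '[[0,0,0,0,0,-0.05,1],[0,0,0,0,0,-0.05,0.6],[0,0,0,0,0,-0.05,0],[0,0,0,0,0,-0.05,0],[0,0,0,0,0,-0.05,0],[0,0,0,0,0,-0.05,0],[0,0,0,0,0,-0.05,0],[0,0,0,0,0,-0.5,0],[0,0,0,0,0,-1,0],[0,0,0,0,0,-2,0],[0,0,0,0,0,-3,0],[0,0,0,0,0,-4,0],[0,0,0,0,0,-5,0],[0,0,0,0,0,-6,0],[0,0,0,0,0,-7,0],[0,0,0,0,0,-8,0],[0,0,0,0,0,-9,0],[0,0,0,0,0,-9,0],[0,0,0,0,0,-9,0]]'
python3 - <<'E'
from h import *
S=shot('wrist','w17.png');W=cloud(S)
m=(W[...,2]>.07)&(W[...,2]<.12)&(W[...,0]>.37)&(W[...,0]<.465)&(W[...,1]>.2)&(W[...,1]<.38)
w=W[m];print(cv2.minAreaRect(w[:,:2].astype(np.float32)))
for y in np.arange(.24,.35,.02):
    q=w[abs(w[:,1]-y)<.01];print(round(y,2),np.percentile(q[:,2],97).round(4),((q[:,0].min()+q[:,0].max())/2).round(4))
k=W[(W[...,2]>.23)&(W[...,0]>.5)&(W[...,0]<.65)&(W[...,1]>.26)&(W[...,1]<.33)];print('knobish',k.min(0),k.max(0))
E
```

```text
time_s: 24.15
tool_pos: [0.4204, 0.2903, 0.3286]
tcp_rot: [2.233, 2.209, 0.005]
force: [-0.1, 0.4, -0.3]
finger_gap: 0.0855
((0.42009276151657104, 0.28974950313568115), (0.17943152785301208, 0.05771894380450249), 89.39785766601562)
0.24 0.1005 0.4193
0.26 0.0984 0.4199
0.28 0.0983 0.4201
0.3 0.0984 0.4204
0.32 0.0984 0.4207
0.34 0.1001 0.4209
knobish [0.50000557 0.26007004 0.23000752] [0.58098136 0.32997814 0.26216809]
```

View pics/w17.png

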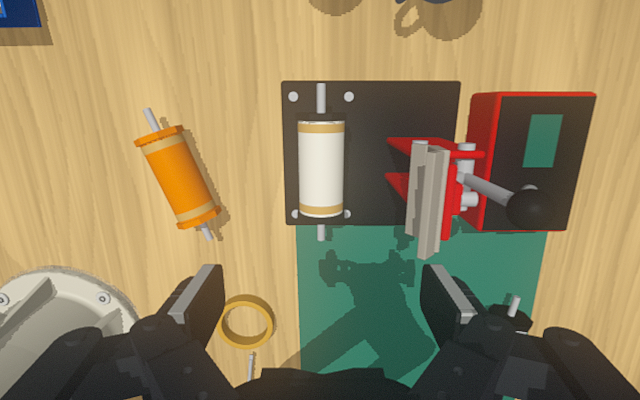

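White lies level in the saddle (axis x≈0.420, z≈0.071). Turning back and going above the knob, which is at (525,205).

```bash
python3 -m pendant '[[0,0,-1.1,0,0.5,0,0],[0,0,-2.2,0,1,0,0],[0,0,-3.3,0,1.5,0,0],[0,0,-4.4,0,2,0,0],[0,0,-5.5,0,2.5,0,0],[0,0,-6.6,0,3,0,0],[0,0,-7.7,0,3.5,0,0],[0,0,-8.8,0,4,0,0],[0,0,-9.9,0,4.4,0,0],[0,0,-11,0,4.8,0,0],[0,0,-12.1,0.08,4.97,0,0],[0,0,-13.2,0.08,4.97,0,0],[0,0,-14.3,0.08,4.97,0,0],[0,0,-15.1,0.08,4.97,0,0],[0,0,-15.1,0.08,4.97,0,0],[0,0,-15.1,0.08,4.97,0,0],[0,0,-15.1,0.08,4.97,0,0]]'
python3 - <<'E'
from h import *
o=arm.get_obs();M=R.from_rotvec(o['tcp_rot']).as_matrix();print('tool psi',np.degrees(np.arctan2(M[1,1],M[0,1])))
S=shot('wrist','w18.png')
print(toolshift([.569,.2913,.2334]))
E
```

```text
time_s: 25.62
tool_pos: [0.5684, 0.2905, 0.3258]
tcp_rot: [-0.005, -3.14, 0.001]
force: [-0.4, 0.1, 0.1]
finger_gap: 0.0854
tool psi 89.80178983406955
[-0.01955634  0.02868295  3.09230065]
```

View pics/w18.png

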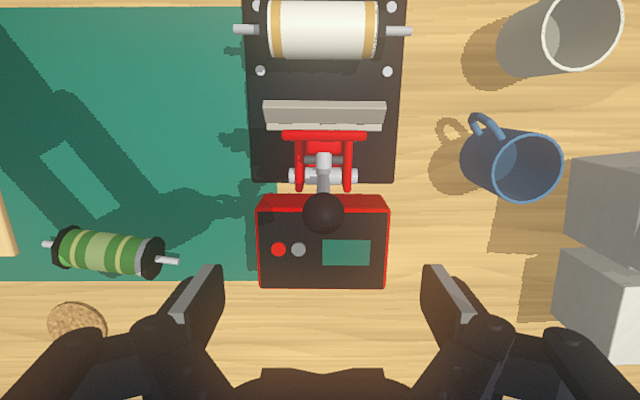

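```bash
python3 - <<'E'
from h import *
S=load('w18.png');k=ray(S,323,213,.245);print(k,toolshift([k[0],k[1],.2334]))
E
python3 -m pendant '[[0,0,0,0,0,0.8,0],[0,0,0,0,0,1.6,0],[0,0,0,0,0.03,2.3,0],[0,0,0,0,0.03,2.8,0],[0,0,0,0,0.03,3.1,0],[0,0,0,0,0.03,3.1,0],[0,0,0,0,0.03,3.1,0]]' 40
python3 - <<'E'
from h import *
shot('wrist','w19.png')
E
```

```text
[0.56803001 0.29123248 0.245     ] [0.01276997 0.02633767 3.0923366 ]
time_s: 26.25
tool_pos: [0.5688, 0.2915, 0.2341]
tcp_rot: [-0.002, -3.141, 0.0]
force: [0.8, -0.7, 0.9]
finger_gap: 0.0853
```

View pics/w19.png

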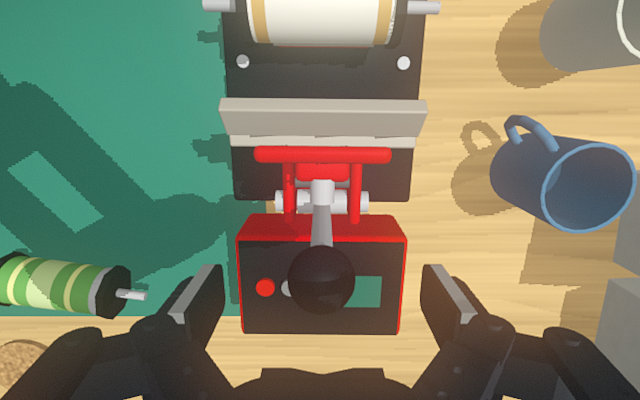

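Knob centred at (321,280). Gripping it and tracing the arc back down.

```bash
python3 -m pendant '[[0,0,0,0,0,0,0.5],[0,0,0,0,0,0,1],[0,0,0,0,0,0,1],[0,0,0,0,0,0,1],[0,0,0,0,0,0,1],[0,0,0,0,0,0,1],[0,0,0,0,0,0,1],[0,0,0,0,0,0,1],[0,0,0,0,0,0,1],[0,0,0,0,0,0,1],[0,0,0,0,0,0,1]]' 40; python3 -m pendant '[[0,0,0,0.18,0,0,1],[0,0,0,0.37,0,0.01,1],[0,0,0,0.73,0,0.05,1],[0,0,0,1.09,0,0.13,1],[0,0,0,1.44,0,0.25,1],[0,0,0,1.77,0,0.4,1],[0,0,0,2.09,0,0.58,1],[0,0,0,2.39,0,0.79,1],[0,0,0,2.66,0,1.04,1],[0,0,0,2.91,0,1.3,1],[0,0,0,3.02,0,1.45,1],[0,0,0,3.13,0,1.6,1],[0,0,0,3.23,0,1.76,1],[0,0,0,3.32,0,1.91,1],[0,0,0,3.41,0,2.07,1],[0,0,0,3.48,0,2.24,1],[0,0,0,3.52,0,2.34,1],[0,0,0,3.52,0,2.34,1],[0,0,0,3.52,0,2.34,1]]'
python3 - <<'E'
from h import *
shot('wrist','w20.png')
E
```

```text
time_s: 27.22
tool_pos: [0.5689, 0.2911, 0.2347]
tcp_rot: [0.001, 3.141, -0.001]
force: [-1.5, -3.2, 6.0]
finger_gap: 0.0276
time_s: 28.8
tool_pos: [0.452, 0.2918, 0.1632]
tcp_rot: [-0.003, -3.121, 0.002]
force: [-49.5, 9.2, 30.9]
finger_gap: 0.0166
```

View pics/w20.png

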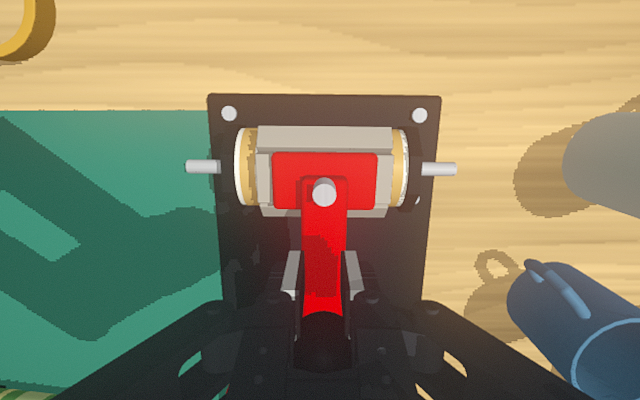

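The fingers slipped ahead of the knob. The jaw looks closed, so I'll open first.

```bash
python3 -m pendant '[[0,0,0,0,0,0,0.6],[0,0,0,0,0,0,0.3],[0,0,0,0,0,0,0],[0,0,0,0,0,0,0],[0,0,0,0,0,0,0],[0,0,0,0,0,0,0]]'
python3 - <<'E'
from h import *
shot('wrist','w21.png');shot('scene','s21.png')
E
```

```text
time_s: 29.35
tool_pos: [0.4636, 0.2914, 0.1637]
tcp_rot: [0.002, 3.141, 0.0]
force: [0.3, -0.3, 0.3]
finger_gap: 0.0854
```

View pics/w21.png

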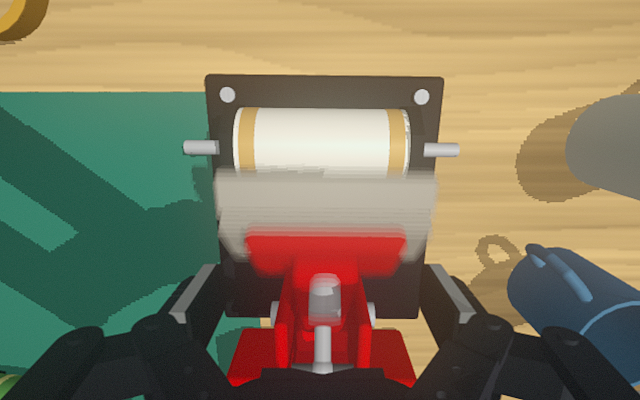

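The jaw is swinging open again, so the lock did not take, probably because the grip slackened for a moment. Backing off, up, and retrying.

```bash
python3 -m pendant '[[0,0,0,0.5,0,0,0],[0,0,0,1,0,-0.3,0],[0,0,0,1,0,-1.3,0],[0,0,0,1,0,-2.5,0],[0,0,0,1,0,-3.7,0],[0,0,0,1,0,-4.9,0],[0,0,0,0,0,-5.4,0],[0,0,0,-1.2,0,-5.4,0],[0,0,0,-2.4,0,-5.4,0],[0,0,0,-3.48,0,-5.4,0],[0,0,0,-3.48,0,-5.4,0],[0,0,0,-3.48,0,-5.4,0],[0,0,0,-3.48,0,-5.4,0]]'
python3 - <<'E'
from h import *
shot('wrist','w22.png')
print(toolshift([.568,.2912,.231]))
E
```

```text
time_s: 30.53
tool_pos: [0.5672, 0.2912, 0.3252]
tcp_rot: [-0.002, -3.14, 0.001]
force: [0.1, -0.5, 0.5]
finger_gap: 0.0855
[-0.04342601 -0.0050044   3.15003362]
```

View pics/w22.png

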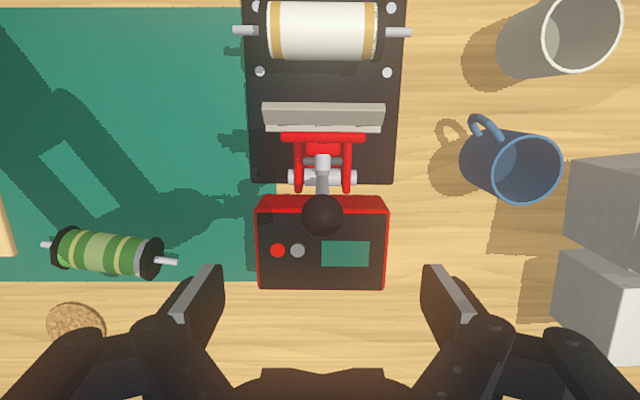

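```bash
python3 -m pendant '[[0,0,0,-0.05,0,1,0],[0,0,0,-0.05,0,2,0],[0,0,0,-0.05,0,2.8,0],[0,0,0,-0.05,0,3.17,0],[0,0,0,-0.05,0,3.17,0],[0,0,0,-0.05,0,3.17,0],[0,0,0,-0.05,0,3.17,0.5],[0,0,0,-0.05,0,3.17,1],[0,0,0,-0.05,0,3.17,1],[0,0,0,-0.05,0,3.17,1],[0,0,0,-0.05,0,3.17,1],[0,0,0,-0.05,0,3.17,1],[0,0,0,-0.05,0,3.17,1],[0,0,0,-0.05,0,3.17,1],[0,0,0,-0.05,0,3.17,1],[0,0,0,-0.05,0,3.17,1]]' 90; python3 -m pendant '[[0,0,0,0.18,0,0,1],[0,0,0,0.37,0,0.01,1],[0,0,0,0.55,0,0.03,1],[0,0,0,0.73,0,0.05,1],[0,0,0,0.91,0,0.09,1],[0,0,0,1.09,0,0.13,1],[0,0,0,1.26,0,0.19,1],[0,0,0,1.44,0,0.25,1],[0,0,0,1.61,0,0.32,1],[0,0,0,1.77,0,0.4,1],[0,0,0,1.93,0,0.49,1],[0,0,0,2.09,0,0.58,1],[0,0,0,2.09,0,0.58,1]]'
python3 - <<'E'
from h import *
shot('wrist','w23.png')
E
```

```text
time_s: 31.92
tool_pos: [0.5694, 0.291, 0.232]
tcp_rot: [0.001, 3.14, -0.001]
force: [-2.5, -4.3, 8.4]
finger_gap: 0.0263
time_s: 33.0
tool_pos: [0.5053, 0.2915, 0.2125]
tcp_rot: [-0.001, -3.14, 0.001]
force: [1.4, 0.2, 0.9]
finger_gap: -0.0001
```

View pics/w23.png

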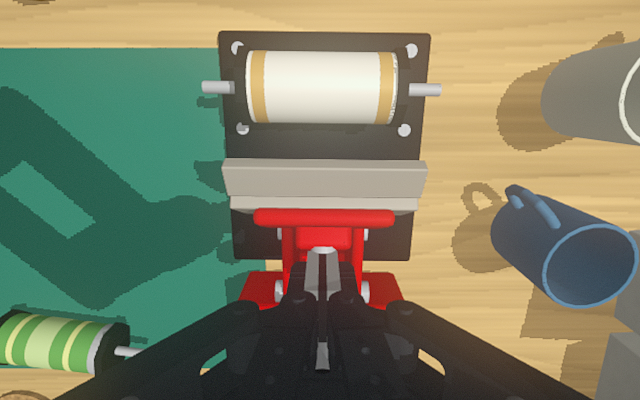

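The ball squeezed out of the pads (the gap reads 0). I'll push it instead, with the nearly shut finger tips set behind and above the knob as a notch.

```bash
python3 -m pendant '[[0,0,0,0,0,-1,1],[0,0,0,0,0,-2,1],[0,0,0,0,0,-3,0.83],[0,0,0,-1,0,-3.3,0.83],[0,0,0,-2.2,0,-3.3,0.83],[0,0,0,-3.3,0,-3.3,0.83],[0,0,0,-3.3,0,-3.3,0.83],[0,0,0,-3.3,0,-3.3,0.83],[0,0,0,-3.3,0,-3.3,0.83]]'
python3 - <<'E'
from h import *
shot('wrist','w24.png')
o=arm.get_obs();p=o['tool_pos']
for th in [1.6,1.5,1.4,1.3,1.2,1.1,1.0,.9,.8,.7,.6,.5,.45,.4,.36]:
    a=np.radians(70-(th-.4)/1.2*40)
    E=np.array([.5645,.135])+.11*np.array([-np.cos(th),np.sin(th)])+.015*np.array([np.cos(a),np.sin(a)])
    print(th,np.round([-(E[0]+.011-p[0])/.03,(p[2]-E[1])/.03],2),(E+[.011,0]).round(4))
E
```

```text
time_s: 33.8
tool_pos: [0.6048, 0.2913, 0.3112]
tcp_rot: [-0.001, -3.139, 0.001]
force: [-0.7, -0.3, -1.2]
finger_gap: 0.0145
1.6 [0.43 1.97] [0.5917 0.2525]
1.5 [0.81 1.95] [0.5803 0.253 ]
1.4 [1.19 1.97] [0.5688 0.2524]
1.3 [1.56 2.03] [0.5576 0.2506]
1.2 [1.93 2.13] [0.5466 0.2478]
1.1 [2.29 2.26] [0.5359 0.2439]
1.0 [2.62 2.42] [0.5257 0.2391]
0.9 [2.95 2.61] [0.5161 0.2332]
0.8 [3.25 2.84] [0.5071 0.2264]
0.7 [3.52 3.09] [0.4989 0.2189]
0.6 [3.77 3.37] [0.4914 0.2105]
0.5 [3.99 3.67] [0.4849 0.2015]
0.45 [4.08 3.83] [0.482  0.1968]
0.4 [4.17 3.99] [0.4793 0.1919]
0.36 [4.24 4.12] [0.4774 0.188 ]
```

View pics/w24.png

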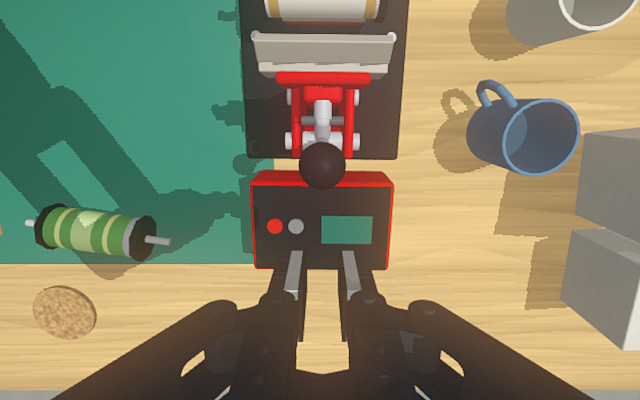

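```bash
python3 -m pendant '[[0,0,0,-0.1,0,0.8,0.83],[0,0,0,-0.1,0,1.6,0.83],[0,0,0,0,0,2.05,0.83],[0,0,0,0.4,0,2.05,0.83],[0,0,0,0.81,0,2.02,0.83],[0,0,0,1.19,0,2.04,0.83],[0,0,0,1.56,0,2.1,0.83],[0,0,0,1.93,0,2.2,0.83],[0,0,0,2.29,0,2.33,0.83],[0,0,0,2.62,0,2.5,0.83],[0,0,0,2.62,0,2.5,0.83],[0,0,0,2.62,0,2.5,0.83]]'
python3 - <<'E'
from h import *
shot('wrist','w25.png')
E
```

```text
time_s: 34.85
tool_pos: [0.5257, 0.2919, 0.2383]
tcp_rot: [-0.0, 3.141, 0.001]
force: [0.2, -0.6, 3.6]
finger_gap: 0.0147
```

View pics/w25.png

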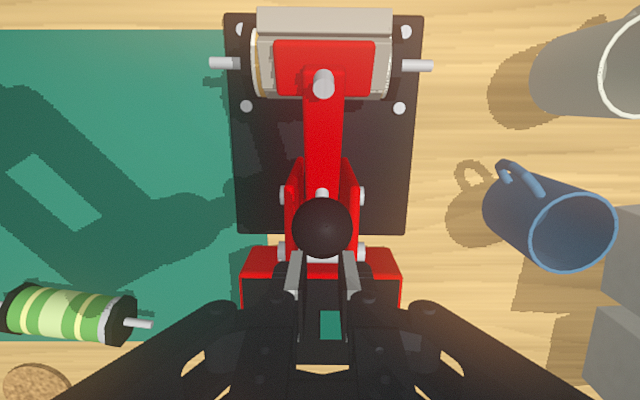

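The push works: the knob sits in the finger notch at (322,228) and the jaw is closing. Continuing to the stop.

```bash
python3 -m pendant '[[0,0,0,0.17,0,0.1,0.83],[0,0,0,0.33,0,0.19,0.83],[0,0,0,0.48,0,0.3,0.83],[0,0,0,0.63,0,0.42,0.83],[0,0,0,0.77,0,0.55,0.83],[0,0,0,0.9,0,0.67,0.83],[0,0,0,1.03,0,0.81,0.83],[0,0,0,1.15,0,0.95,0.83],[0,0,0,1.26,0,1.1,0.83],[0,0,0,1.37,0,1.25,0.83],[0,0,0,1.46,0,1.41,0.83],[0,0,0,1.55,0,1.57,0.83],[0,0,0,1.58,0,1.66,0.83],[0,0,0,1.58,0,1.66,0.83],[0,0,0,1.58,0,1.66,0.83]]'
python3 - <<'E'
from h import *
shot('wrist','w26.png')
E
```

```text
time_s: 36.15
tool_pos: [0.4797, 0.2918, 0.1875]
tcp_rot: [0.001, 3.141, 0.001]
force: [0.9, 1.3, 1.9]
finger_gap: 0.0144
```

View pics/w26.png

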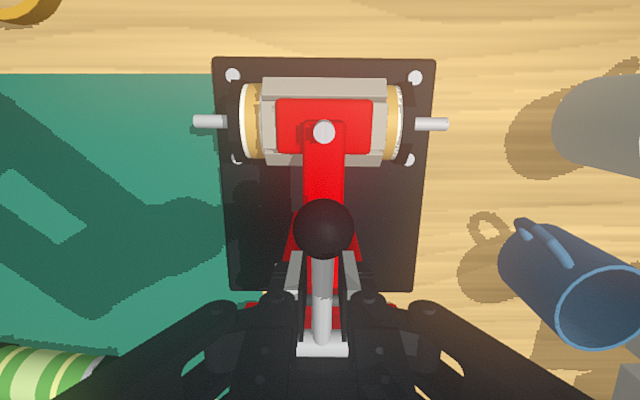

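Run:
```python
from h import *
S=load('w26.png');W=cloud(S)
for th in (.4,.42,.45,.5,.55,.6):
    K=[.5645-.11*np.cos(th),.2918,.135+.11*np.sin(th)]
    print(th,np.round(K,4),np.round(proj(S,K),1))
m=(S[0].max(-1)<60);v,u=np.mgrid[:400,:640]
m&=(u>290)&(u<355)&(v>195)&(v<262)&(W[...,2]>.15)
w=W[m];print(w.max(0),np.median(u[m]),v[m].min(),v[m].max(),u[m].min(),u[m].max())
```

```text
0.4 [0.4632 0.2918 0.1778] [321.7 227.7]
0.42 [0.4641 0.2918 0.1799] [321.7 230.9]
0.45 [0.4655 0.2918 0.1828] [321.7 235.9]
0.5 [0.468  0.2918 0.1877] [321.7 245. ]
0.55 [0.4707 0.2918 0.1925] [321.6 254.9]
0.6 [0.4737 0.2918 0.1971] [321.6 265.7]
[0.47616566 0.30606132 0.20442419] 310.0 199 261 293 352
```

The knob projects to q≈0–0.02. I'll confirm by pressing on the knob from the top with the fingers shut.

```bash
python3 -m pendant '[[0,0,0,-0.1,0,-0.3,0.83],[0,0,0,-0.1,0,-0.8,0.83],[0,0,0,-0.1,0,-1.2,1],[0,0,0,0.5,0,-1.2,1],[0,0,0,0.5,0,-1.2,1],[0,0,0,0.5,0,-0.9,1],[0,0,0,0.5,0,-0.6,1],[0,0,0,0.5,0,-0.4,1],[0,0,0,0.5,0,-0.3,1],[0,0,0,0.5,0,-0.2,1],[0,0,0,0.5,0,-0.2,1]]'
```

```text
time_s: 37.12
tool_pos: [0.4643, 0.2913, 0.1929]
tcp_rot: [-0.001, -3.14, 0.001]
force: [-0.3, -0.5, 0.8]
finger_gap: 0.0005
```

```bash
python3 -m pendant '[[0,0,0,0,0,0.03,1],[0,0,0,0,0,0.06,1],[0,0,0,0,0,0.09,1],[0,0,0,0,0,0.12,1],[0,0,0,0,0,0.12,1],[0,0,0,0,0,0.12,1]]'
```

```text
time_s: 37.62
tool_pos: [0.4645, 0.2916, 0.192]
tcp_rot: [0.001, 3.141, 0.001]
force: [-9.0, -4.9, 23.9]
finger_gap: -0.0001
```

The stop is firm: 24 N with the knob top at 0.192. So the handle is locked. Rising, and going over to green.

```bash
python3 -m pendant '[[0,0,0,0,0,-1,1],[0,0,0,0,0,-2.2,1],[0,0,0,0,0,-3.4,0.5],[0,0,1.1,0,0,-3.8,0],[0,0,2.2,-0.5,-0.9,-3.8,0],[0,0,3.3,-1,-1.8,-3.8,0],[0,0,4.4,-1.6,-2.7,-3.8,0],[0,0,5.5,-2.3,-3.6,-3.8,0],[0,0,6.6,-3,-4.5,-3.8,0],[0,0,7.7,-3.7,-5.4,-3.8,0],[0,0,8.8,-4.4,-6.3,-3.8,0],[0,0,9.9,-5.1,-7.2,-3.8,0],[0,0,11,-5.8,-8.1,-3.8,0],[0,0,12.1,-6.5,-9,-3.8,0],[0,0,13.2,-7.2,-9.9,-3.8,0],[0,0,14.3,-7.85,-10.7,-3.8,0],[0,0,15.4,-7.85,-11.4,-3.8,0],[0,0,16.4,-7.85,-11.4,-3.8,0],[0,0,16.4,-7.85,-11.4,-3.8,0],[0,0,16.4,-7.85,-11.4,-3.8,0]]'
python3 - <<'E'
from h import *
o=arm.get_obs();M=R.from_rotvec(o['tcp_rot']).as_matrix();print('tool psi',np.degrees(np.arctan2(M[1,1],M[0,1])))
shot('wrist','w27.png');shot('scene','s27.png')
S=load('s27.png')
a=cv2.resize(S[0][160:320,200:460],None,fx=3,fy=3,interpolation=cv2.INTER_CUBIC)
cv2.imwrite('pics/s27z.png',a[:,:,::-1])
E
```

```text
time_s: 39.28
tool_pos: [0.6997, -0.0506, 0.3034]
tcp_rot: [-2.376, -2.055, 0.0]
force: [0.1, -0.1, 0.6]
finger_gap: 0.0856
tool psi -8.273585902579065
```

View pics/w27.png

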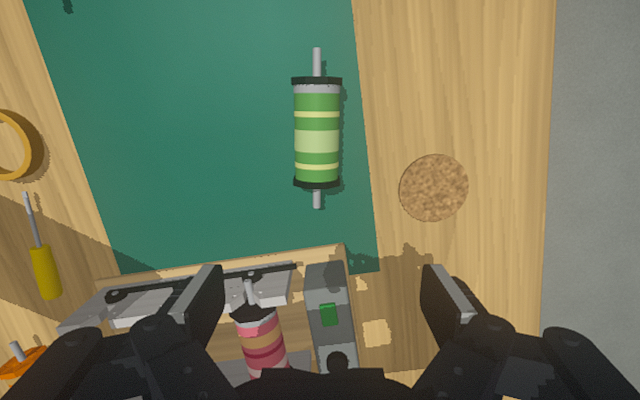

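View pics/s27z.png

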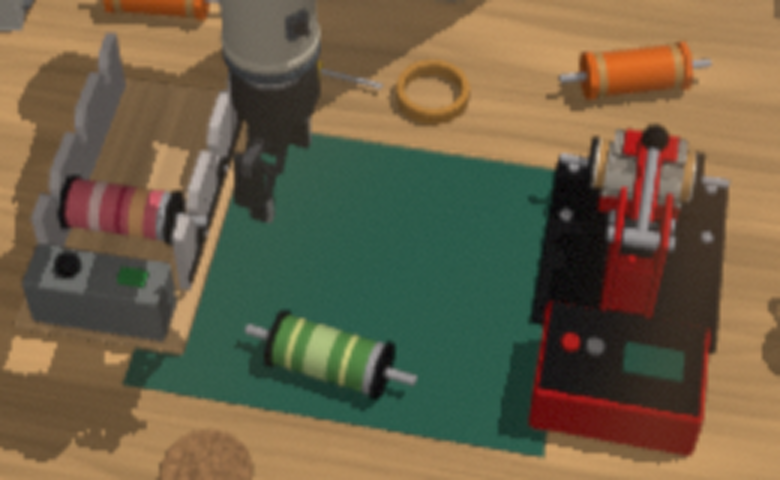

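Press is locked over white. Green's spindle tips are at (317,47) and (317,208).

Run:
```python
from h import *
S=load('w27.png')
a=ray(S,317,47,.03);b=ray(S,317,208,.03);c=(a+b)/2;d=a-b
print('c',c,np.linalg.norm(d),-np.degrees(np.arctan2(d[0],d[1])))
print(toolshift([c[0],c[1],.0155]))
```

```text
c [ 0.69877263 -0.01173205  0.03      ] 0.19170407039975676 -8.501238643693588
[ 1.25366652 -0.20868401  9.61059668]
```

```bash
python3 -m pendant '[[0,0,0,0.6,-0.2,1,0],[0,0,0,1.25,-0.2,2,0],[0,0,0,1.25,-0.2,3,0],[0,0,0,1.25,-0.2,4,0],[0,0,0,1.25,-0.2,5,0],[0,0,0,1.25,-0.2,6,0],[0,0,0,1.25,-0.2,7,0],[0,0,0,1.25,-0.2,8,0],[0,0,0,1.25,-0.2,8.8,0],[0,0,0,1.25,-0.2,9.3,0],[0,0,0,1.25,-0.2,9.6,0],[0,0,0,1.25,-0.2,9.6,0],[0,0,0,1.25,-0.2,9.6,0]]' 80
python3 - <<'E'
from h import *
shot('wrist','w28.png')
E
```

```text
time_s: 40.47
tool_pos: [0.6998, -0.0123, 0.0167]
tcp_rot: [2.377, 2.053, 0.001]
force: [-0.5, 0.6, 0.5]
finger_gap: 0.0856
```

View pics/w28.png

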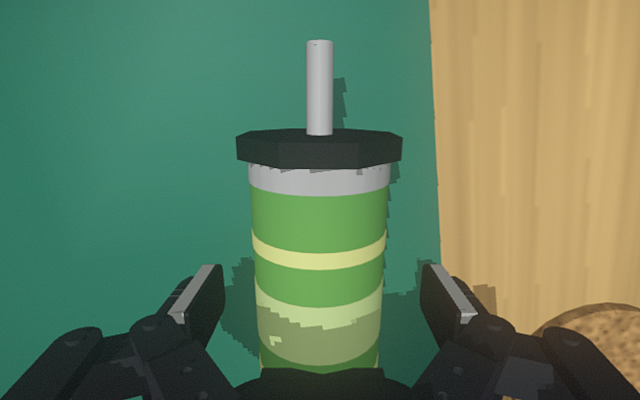

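```bash
python3 -m pendant '[[0,0,0,0,0,0,0.3],[0,0,0,0,0,0,0.6],[0,0,0,0,0,0,1],[0,0,0,0,0,0,1],[0,0,0,0,0,0,1],[0,0,0,0,0,0,1],[0,0,0,0,0,0,1],[0,0,0,0,0,0,1],[0,0,0,0,0,0,1],[0,0,0,0,0,-0.5,1],[0,0,0,0,0,-1,1],[0,0,0,0,0,-2,1],[0,0,0,0,0,-3,1],[0,0,0,0,0,-4,1],[0,0,0,0,0,-5,1],[0,0,-0.8,0,0,-6,1],[0,0,-1.52,0,0,-7,1],[0,0,-1.52,0,0,-7,1],[0,0,-1.52,0,0,-7,1],[0,0,-1.52,0,0,-7,1]]' 80
python3 - <<'E'
from h import *
o=arm.get_obs();M=R.from_rotvec(o['tcp_rot']).as_matrix();print('tool psi',np.degrees(np.arctan2(M[1,1],M[0,1])))
S=shot('wrist','w29.png')
print(toolshift([.4055,-.271,.165]))
E
```

```text
time_s: 42.18
tool_pos: [0.6987, -0.0126, 0.2261]
tcp_rot: [-2.209, -2.233, 0.0]
force: [-0.4, 0.6, -3.5]
finger_gap: 0.0515
tool psi 0.6235813825954392
[-8.50636295 -9.8493567   2.0177022 ]
```

View pics/w29.png

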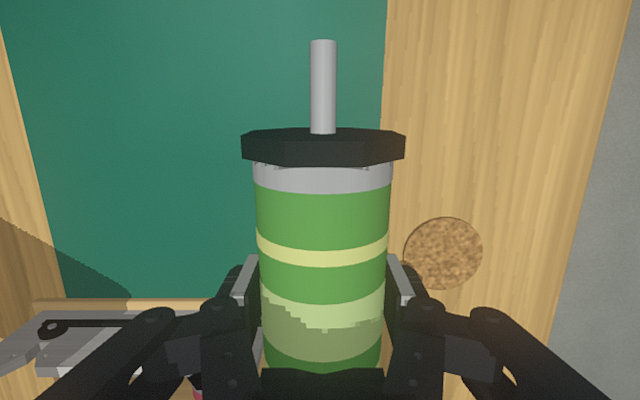

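```bash
python3 -m pendant '[[0,0,0,-0.6,-0.8,0,1],[0,0,0,-1.4,-1.6,0,1],[0,0,0,-2.2,-2.5,0,1],[0,0,0,-3,-3.4,0,1],[0,0,0,-3.8,-4.3,0,1],[0,0,0,-4.6,-5.2,0,1],[0,0,0,-5.4,-6.1,0,1],[0,0,0,-6.2,-7,0,1],[0,0,0,-7,-7.9,0,1],[0,0,0,-7.8,-8.8,0,1],[0,0,0,-8.5,-9.5,0,1],[0,0,0,-8.5,-9.85,0.5,1],[0,0,0,-8.5,-9.85,1.2,1],[0,0,0,-8.5,-9.85,2,1],[0,0,0,-8.5,-9.85,2,1],[0,0,0,-8.5,-9.85,2,1],[0,0,0,-8.5,-9.85,2,1]]'
python3 - <<'E'
from h import *
o=arm.get_obs();M=R.from_rotvec(o['tcp_rot']).as_matrix();print('tool psi',np.degrees(np.arctan2(M[1,1],M[0,1])))
S=shot('wrist','w30.png');im=S[0]
print(toolshift([.4055,-.271,.062]))
a=cv2.resize(im[65:125,190:460],None,fx=2.9,fy=5,interpolation=cv2.INTER_NEAREST)
cv2.imwrite('pics/w30z.png',a[:,:,::-1])
E
```

```text
time_s: 43.65
tool_pos: [0.407, -0.2711, 0.1662]
tcp_rot: [-2.208, -2.234, 0.0]
force: [0.2, 0.3, -2.3]
finger_gap: 0.0517
tool psi 0.6845710334513271
[ 0.01189584 -0.06536787  3.48932978]
```

The picture limit is reached, so I'll check numerically from here on.

Run:
```python
from h import *
S=load('w30.png');W=cloud(S)
m=(abs(W[...,2]-.105)<.005)&(W[...,1]>-.20)&(W[...,1]<-.183)
x=np.sort(W[m][:,0]);g=np.where(np.diff(x)>.004)[0]
print('tooth ranges',x[0],[(x[i].round(4),x[i+1].round(4)) for i in g],x[-1])
for z0 in(.10,.095,.09):
    m=(abs(W[...,2]-z0)<.0025)&(W[...,1]>-.20)&(W[...,1]<-.183)
    print(z0,np.round(np.histogram(W[m][:,0],bins=np.arange(.36,.47,.005))[0]))
m=(W[...,2]>.15)&(W[...,1]>-.20)&(W[...,1]<-.183);print('spindle x',W[m][:,0].mean(),W[m][:,0].min(),W[m][:,0].max(),'z',W[m][:,2].max())
m=(W[...,2]>.15)&(W[...,1]>-.24);print('tip y',W[m][:,1].max())
```

```text
tooth ranges 0.3562670931162324 [(np.float64(0.391), np.float64(0.4176)), (np.float64(0.4826), np.float64(0.5086))] 0.5714947963206952
0.1 [  0   0   0   0   0  50  92   0   0   0   0 126  13   0   0   0   0   0
   0   0   0]
0.095 [ 0  0  0  0  0  0 95 32  0  0 21 55  0  0  0  0  0  0  0  0  0]
0.09 [ 0  0  0  0  0  0  0 72  0  0  0  0  0  0  0  0  0  0  0  0  0]
spindle x 0.40616259939900995 0.4013475546946116 0.41117722206079566 z 0.18517163999165281
tip y -0.17507249312263923
```

```bash
python3 -m pendant '[[0,0,0,0.01,-0.06,0.5,1],[0,0,0,0.01,-0.06,1,1],[0,0,0,0.01,-0.06,1.5,1],[0,0,0,0.01,-0.06,1.9,1],[0,0,0,0.01,-0.06,2.2,1],[0,0,0,0.01,-0.06,2.5,1],[0,0,0,0.01,-0.06,2.8,1],[0,0,0,0.01,-0.06,3,1],[0,0,0,0.01,-0.06,3.2,1],[0,0,0,0.01,-0.06,3.35,1],[0,0,0,0.01,-0.06,3.42,1],[0,0,0,0.01,-0.06,3.46,1],[0,0,0,0.01,-0.06,3.46,1]]'
```

```text
time_s: 44.78
tool_pos: [0.405, -0.2708, 0.0633]
tcp_rot: [-2.208, -2.234, 0.0]
force: [-6.0, 3.9, 17.6]
finger_gap: 0.0518
```

```bash
python3 -m pendant '[[0,0,0,0,0,0,0.5],[0,0,0,0,0,0,0],[0,0,0,0,0,0,0],[0,0,0,0,0,0,0],[0,0,0,0,0,0,0],[0,0,0,0,0,0,0],[0,0,0,0,0,-0.5,0],[0,0,0,0,0,-1,0],[0,0,0,0,0,-2,0],[0,0,0,0,0,-3,0],[0,0,0,0.5,0,-4,0],[0,0,0,1.5,1,-5,0],[0,0,0,2.5,2,-6,0],[0,0,0,3.5,2.6,-7,0],[0,0,0,3.5,2.6,-7.5,0],[0,0,0,3.5,2.6,-7.5,0],[0,0,0,3.5,2.6,-7.5,0]]'
python3 - <<'E'
from h import *
S=shot('wrist','w31.png');W=cloud(S)
for xs in(.405,.589):
    m=abs(W[...,0]-xs)<.010
    for lo,hi in((-.182,-.165),(-.215,-.20),(-.26,-.22),(-.30,-.27),(-.325,-.305),(-.375,-.355)):
        w=W[m&(W[...,1]>lo)&(W[...,1]<hi)&(W[...,2]>.06)]
        if len(w): print(xs,lo,len(w),np.percentile(w[:,2],[50,97]).round(4),'x',np.median(w[:,0]).round(4))
E
```

```text
time_s: 46.2
tool_pos: [0.4831, -0.1644, 0.2886]
tcp_rot: [2.203, 2.235, 0.002]
force: [-0.2, 0.5, -0.3]
finger_gap: 0.0852
0.405 -0.182 232 [0.0793 0.3593] x 0.4082
0.405 -0.215 243 [0.103  0.1059] x 0.4051
0.405 -0.26 626 [0.1022 0.1037] x 0.4054
0.405 -0.3 422 [0.1021 0.1036] x 0.4054
0.405 -0.325 265 [0.103  0.1056] x 0.4051
0.589 -0.182 176 [0.0735 0.0811] x 0.5861
0.589 -0.215 378 [0.1013 0.1056] x 0.5889
0.589 -0.26 620 [0.1021 0.1038] x 0.5882
0.589 -0.3 345 [0.1022 0.1038] x 0.5864
0.589 -0.325 283 [0.1023 0.1055] x 0.5883
0.589 -0.375 26 [0.0801 0.0818] x 0.5902
```

```bash
python3 -m pendant '[[0,0,0,0,-1,-1,0],[0,0,0,1,-2,-2,0],[0,0,0,2,-3,-3,0],[0,0,0,3,-4,-4,0],[0,0,0,3,-5,-4,0],[0,0,0,3,-5,-4,0],[0,0,0,3,-5,-4,0]]'
python3 - <<'E'
from h import *
S=load('w31.png');W=cloud(S)
for xs in(.4052,.5885):
    m=(abs(W[...,0]-xs)<.006)&(W[...,2]>.098)&(W[...,2]<.112)&(W[...,1]<-.199)&(W[...,1]>-.336)
    y=W[m][:,1];print(xs,'body/plug y',y.min().round(4),y.max().round(4),(y.min()+y.max())/2)
S=shot('top','t32.png');W=cloud(S);im=S[0]
m=(im.max(-1)<60)&(W[...,2]>.165)&(W[...,1]>.26)&(W[...,1]<.33)&(W[...,0]>.42)&(W[...,0]<.62)
w=W[m];print('knob',len(w),np.median(w,0) if len(w) else '',w.max(0) if len(w) else '')
S0=load('top0.png');W0=cloud(S0)
m0=(S0[0].max(-1)<60)&(W0[...,2]>.165)&(W0[...,1]>.26)&(W0[...,1]<.33)&(W0[...,0]>.42)&(W0[...,0]<.62)
w=W0[m0];print('knob at start',len(w),np.median(w,0),w.max(0))
S=shot('scene','s32.png');W=cloud(S);z=(W[...,2]>.165)&(W[...,1]>.2)&(W[...,1]<.38)&(W[...,0]>.4)&(W[...,0]<.62)
S0=load('scene0.png');W0=cloud(S0);z0=(W0[...,2]>.165)&(W0[...,1]>.2)&(W0[...,1]<.38)&(W0[...,0]>.4)&(W0[...,0]<.62)
for W_,z_ in((W,z),(W0,z0)): w=W_[z_];print('scene knob',len(w),np.median(w,0),w.min(0),w.max(0))
for n in('t32.png','s32.png'):
    S=load(n);W=cloud(S);hsv=cv2.cvtColor(S[0],cv2.COLOR_RGB2HSV)
    b=((hsv[...,0]>95)&(hsv[...,0]<130)&(hsv[...,1]>90)&(hsv[...,2]>50)&(W[...,2]>0.005)&(W[...,2]<.2)&(W[...,0]<1)&(abs(W[...,1])<.8))
    nn,l,st,ce=cv2.connectedComponentsWithStats(b.astype(np.uint8))
    print([(ce[i].round(),st[i,4],np.nanmedian(W[l==i],0).round(2)) for i in range(1,nn) if st[i,4]>25])
E
```

```text
time_s: 46.83
tool_pos: [0.3285, -0.0765, 0.4072]
tcp_rot: [2.208, 2.234, 0.0]
force: [0.8, -0.1, 0.0]
finger_gap: 0.0855
0.4052 body/plug y -0.3227 -0.1991 -0.26088081268938645
0.5885 body/plug y -0.3297 -0.2037 -0.26670301321423157
knob 63 [0.46123752 0.29277914 0.18748472] [0.47785121 0.30770915 0.1959168 ]
knob at start 63 [0.46141371 0.29230873 0.18761896] [0.47746468 0.30732881 0.1995514 ]
scene knob 105 [0.47535564 0.29166637 0.18188947] [0.45251634 0.27894271 0.16506683] [0.52440507 0.3059876  0.19872366]
scene knob 105 [0.47461858 0.29165984 0.18237616] [0.45342357 0.27887191 0.16599858] [0.51691862 0.30619409 0.19725132]
[(array([177., 172.]), np.int32(159), array([0.56, 0.52, 0.02])), (array([480., 205.]), np.int32(43), array([ 0.4 , -0.54,  0.15])), (array([466., 211.]), np.int32(38), array([ 0.39, -0.52,  0.06])), (array([475., 289.]), np.int32(81), array([ 0.12, -0.52,  0.12])), (array([156., 335.]), np.int32(514), array([0.04, 0.56, 0.05])), (array([ 98., 348.]), np.int32(28), array([-0.06,  0.78,  0.04]))]
[(array([212., 118.]), np.int32(69), array([ 0.13, -0.52,  0.12])), (array([526., 155.]), np.int32(826), array([0.07, 0.7 , 0.03])), (array([177., 164.]), np.int32(42), array([ 0.41, -0.54,  0.15])), (array([184., 187.]), np.int32(115), array([ 0.43, -0.53,  0.04])), (array([483., 267.]), np.int32(780), array([0.58, 0.52, 0.06]))]
```

Knob is exactly where it was when locked at the start. Green's position along its spindle needs a closer check.

Run:
```python
from h import *
S=load('w31.png');W=cloud(S)
for xs in(.4045,.5875):
    m=(abs(W[...,0]-xs)<.008)&(W[...,2]>.065)&(W[...,2]<.086)&(W[...,1]>-.19)&(W[...,1]<-.15)
    w=W[m];print(xs,'near tip',np.percentile(w[:,1],[90,99,100]).round(4))
    m=(abs(W[...,0]-xs)<.006)&(W[...,2]>.09)&(W[...,2]<.112)
    h=np.histogram(W[m][:,1],bins=np.arange(-.35,-.18,.003));print([(round(float(b),3),int(n)) for b,n in zip(h[1],h[0])])
```

```text
0.4045 near tip [-0.1675 -0.1652 -0.1649]
[(-0.35, 3), (-0.347, 4), (-0.344, 4), (-0.341, 1), (-0.338, 0), (-0.335, 0), (-0.332, 0), (-0.329, 0), (-0.326, 0), (-0.323, 22), (-0.32, 25), (-0.317, 37), (-0.314, 24), (-0.311, 24), (-0.308, 24), (-0.305, 22), (-0.302, 27), (-0.299, 24), (-0.296, 23), (-0.293, 25), (-0.29, 23), (-0.287, 24), (-0.284, 28), (-0.281, 26), (-0.278, 25), (-0.275, 26), (-0.272, 27), (-0.269, 23), (-0.266, 25), (-0.263, 27), (-0.26, 30), (-0.257, 25), (-0.254, 28), (-0.251, 31), (-0.248, 26), (-0.245, 29), (-0.242, 28), (-0.239, 27), (-0.236, 28), (-0.233, 27), (-0.23, 32), (-0.227, 30), (-0.224, 25), (-0.221, 33), (-0.218, 32), (-0.215, 26), (-0.212, 30), (-0.209, 32), (-0.206, 25), (-0.203, 35), (-0.2, 70), (-0.197, 1), (-0.194, 0), (-0.191, 0), (-0.188, 0), (-0.185, 0)]
0.5875 near tip [-0.1734 -0.172  -0.1719]
[(-0.35, 3), (-0.347, 3), (-0.344, 2), (-0.341, 1), (-0.338, 0), (-0.335, 0), (-0.332, 4), (-0.329, 25), (-0.326, 23), (-0.323, 39), (-0.32, 27), (-0.317, 22), (-0.314, 26), (-0.311, 24), (-0.308, 26), (-0.305, 25), (-0.302, 25), (-0.299, 22), (-0.296, 26), (-0.293, 26), (-0.29, 29), (-0.287, 25), (-0.284, 29), (-0.281, 24), (-0.278, 27), (-0.275, 28), (-0.272, 23), (-0.269, 24), (-0.266, 28), (-0.263, 30), (-0.26, 25), (-0.257, 29), (-0.254, 29), (-0.251, 28), (-0.248, 30), (-0.245, 30), (-0.242, 29), (-0.239, 28), (-0.236, 34), (-0.233, 24), (-0.23, 32), (-0.227, 30), (-0.224, 28), (-0.221, 31), (-0.218, 25), (-0.215, 25), (-0.212, 32), (-0.209, 35), (-0.206, 69), (-0.203, 0), (-0.2, 0), (-0.197, 0), (-0.194, 1), (-0.191, 0), (-0.188, 1), (-0.185, 0)]
```

Run:
```python
from h import *
S=load('s32.png');W=cloud(S);im=S[0].astype(int)
# white spindle ends in press, from both cameras
for n in('t32.png','s32.png'):
    S=load(n);W=cloud(S)
    m=(W[...,2]>.068)&(W[...,2]<.085)&(abs(W[...,0]-.42)<.012)&(W[...,1]>.17)&(W[...,1]<.41)
    w=W[m]; 
    for s in (w[w[:,1]<.225],w[w[:,1]>.36]): print(n,len(s),np.median(s,0).round(4) if len(s) else '',(s[:,1].min().round(4),s[:,1].max().round(4)) if len(s) else '')
print(arm.get_obs()['time_s']); print(arm.close_job())
```

```text
t32.png 13 [0.4164 0.2097 0.0753] (np.float64(0.1984), np.float64(0.2233))
t32.png 20 [0.4187 0.3725 0.0738] (np.float64(0.3605), np.float64(0.3861))
s32.png 21 [0.4208 0.2094 0.0729] (np.float64(0.1985), np.float64(0.2232))
s32.png 21 [0.4227 0.373  0.0748] (np.float64(0.36), np.float64(0.3842))
46.9333
the job is handed in; nothing more can be done
None
```

I finished the job and handed it in at 46.9 s on the robot's clock. No verdict is reported, so what follows is from my own measurements.

**What I did**
- I opened the press by its knob with pink still in the saddle, and put pink in station 2.
- I laid white in the saddle and locked the handle.
- I put green in station 0. No blue tumbler was present in this run.

**Last checks**
- **Pink and green:** the body tops measured 0.102 m, level along their length, so the axes sit at about 0.075 m.
- **Handle:** the knob is at the same place as when it was locked at the start. When I pressed on it, it met a firm stop at 24 N.
- **White:** it was level in the saddle before I locked the handle. Afterwards both spindle ends were at the right height, centred at about x 0.420 and y 0.292.
- **Gripper:** it is open and clear of everything, at 0.41 m.

**What failed or disagreed**
- **Locking took three tries:** gripping the knob slipped twice and the jaw sprang open again, with about 50 N on the wrist the first time. On the third try I pushed the knob with nearly shut finger tips, which worked.
- **Green sits off centre:** it moved about 9 mm along its spindle when released, towards the near cheek. That is at the end of its 9 mm play but inside the 12 mm limit, so I left it.
- **Picture limit:** I reached it before seating green, so those last checks were numerical only, and I did not look again at the mugs and spray bottle. The arm was never commanded near them.

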